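# Unhook the big lid and press it home on the lemon pan

## Robot

A 7-joint arm with a two-finger parallel gripper is mounted at the origin on the work surface. World frame = base frame: x ahead of the robot, y to its left, z up, the work surface at z = 0. Lengths are in m, angles in rad, forces in N, time in s.
With the tool pointing down it reaches from about 0.425 to 0.875 m from the base axis. Payload 4.7 kg.
Tool frame: the origin (TCP) lies at the very end of the fingers, on their centre line; the grasp point (between the pads) lies 19 mm behind it; x points along the fingers, z is the direction in which the jaws open and shut, and the axes are right-handed (so a half turn about x gives the same grasp; the last joint's range is limited). The gripper opens to 87 mm and grips with 3 to 60 N. Pads are 19 mm wide; open, the fingers measure 117 mm over their backs; the gripper's body (75 mm by 190 mm) begins 51 mm behind the grasp point.
Start: joints at [1.264, 0.321, -0.07, 1.45, 0.023, 1.371, -0.057], TCP at [0.205, -0.617, 0.223] pointing down, gripper open.
Joint ranges: [-2.86, 2.86], [-0.3, 2.09], [-1.38, 1.24], [0.06, 2.45], [-1.56, 4.7], [0.09, 2.05], [-2.69, 2.69]. Speed limits (rad/s): [2.57, 2.57, 3.14, 3.14, 3.14, 3.14, 3.14].

## Interface

Orientations are given as a rotation vector (axis times angle).
In Python, from bench import telemetry, viewer, workorder gives the robot as it stands.
- The arm moves only by the shell command python3 -m creep 'ROWS' [FORCE]. ROWS is JSON, a list of rows, each an object of numbers: "fingers": the opening, from 0 (shut) to 1 (fully open); "x", "y", "z": the shift along the tool's x, y, z in units of 40 mm (1.0 is 40 mm); "twist": the turn about the tool's x in units of 5 degrees (1.0 is 5 degrees). In form: [{"fingers": .., "x": .., "y": .., "z": .., "twist": ..}, ...]. A call has 1 to 20 rows; each row is the pose to reach, as a shift and turn from the pose commanded when the call began, along the tool's axes at that moment; what a row does not reach only later rows make up. A row lasts 1/12 s, in which the tool goes at most 41.7 mm and 7.16 degrees, less where a joint would pass 70% of its speed; a pose out of reach is approached as far as the arm can. A call with a gripper value outside its range is refused whole. The fingers move at their own pace and stop on an object; FORCE is the grip in N (left out, the last holds). Time passes only in rows, so rows that repeat a pose let the fingers close. It gives the time, the measured TCP pose, the force and the opening at its end, in the units of the state.
- telemetry.get_state(): the state, without advancing time (a new reading comes with each control period).
- viewer.get_image(name): name is "side" or "top"; returns a dict with "pixels" (480x640x3 uint8, red, green, blue), "z_map" (480x640 float32, m along the optical axis (not along the pixel's ray), 0 where there is no reading), "K" (3x3 intrinsics, pixels), "xyz" and "attitude" of the camera in the world. Camera axes: x right, y up, looking along -z (the intrinsics and any distortion apply to the point x, -y, -z); pixel columns grow to the right and rows downward; lengths in m; the calibration is good to about 2 mm. A picture is of the moment at which its call begins.
- workorder.close_job(): hands the job in, once; it reports no verdict.
The state is a dict: "time": time; "joint_positions": joint angles; "qd": joint speeds; "joint_torque": joint torques, N m; "position": TCP position; "tool_rot": TCP orientation; "ft_force": force on the tool from outside, world axes, zero at the start; "torque": the same for the moment, N m; "grip_width": opening from 0.0 (shut) to 1.0 (fully open).
Only numpy, scipy, OpenCV 4.12 (cv2) and the standard library are available. Lean on these libraries where they do the work, as an engineer would, in place of code of your own. Each camera call takes 0.05 s, during which the arm holds its last target.

## Task

Take the spatula off the steel pan of lemons and lay it flat inside the grey tray. Then unhook the larger lid from its deep hook, lifting it past the hook's tip instead of dragging it against the hook, set it gently and squarely into the pan's mouth and press it down firmly until its flange is fully home on the rim all round. Leave the small lid hanging and the bottle and jar standing where they are, and let go of everything.

Things in the scene. Friction and masses are not known exactly. Their poses are not given: they have to be found in the camera images.
- lid_bar (a point): Centre of the top bar of the black loop handle of the larger oblong steel lid, which hangs level on either hook. Bar 10 x 10 mm, 110 mm long along y, on two end uprights 68 mm tall. z up; a half turn about z gives the same lid. The hook's rod passes under the bar's middle; pinch the bar across x, 15 to 47 mm to either side of the middle. 0.2 to 0.35 kg.
- lid: The same larger lid: origin at the centre of the flange's underside, 78 mm below the bar's centre; same axes. The handle's window is 94 mm wide and 68 mm high. Flange 110 (x) x 150 (y) x 5 mm; below it a plug 85 x 125 mm, 12 mm deep in all (its lowest 6 mm is 81 x 121 mm).
- small_lid_bar (a point): Bystander: a smaller lid of the same make, flange 80 x 95 x 5 mm, on the other hook. The point is the centre of its handle's bar (10 x 10 mm, 70 mm long along y), flange underside 78 mm below. It is not for this pan; leave it hanging.
- stand: Dark steel hook stand, fixed. Origin on the table, mid-way between and below the bars' hanging places; x from the hooks' open ends to the cross-beam, y along the beam, z up. Beam 16 mm square, 200 mm long, centre at x = 100, z = 200 mm, on two posts of 9 mm radius at y = 50 and -50 mm; base plate x -30 to 140, y -85 to 85 mm, 12 mm thick.
- hook_left (a point): On the stand's hook at y = +80 mm: top of its level rod (4 mm radius), 204 mm above the table, at the stand's x = 0; axes as the stand. The rod runs from the beam to x = -32 mm, where it turns straight up to a rounded tip 244 mm above the table, 40 mm above the rod's top. Bars start at x = -10 to 14 mm.
- hook_right (a point): The same point on the stand's other, identical hook at y = -80 mm; axes as the stand.
- pan_rim (a point): Centre of the mouth, at rim height (75 mm above the table), of the oblong steel pan of lemons, fixed. Outside 100 (x) x 140 (y) mm, mouth 90 x 130 mm; z up; a half turn about z gives the same pan. Lemons reach 50 mm above the table. A stiff black seal lies 5 mm below the rim: the lid's plug stops on it with the flange 7 mm above the rim.
- seal (a joint): How far the pan's seal is pushed down, m: 0 at the start, 0.007 with the lid fully home. It takes 8 N or a little more (the lid's own weight helps by 2 to 3.5 N), resists fast pushing (150 N per m/s), and does not spring back.
- spatula_grip (a point): Spatula, 200 mm long, 90 g, lying across the pan's rim. The point is half-way up its black handle, near the centre of mass, over the mouth. x points to the blade: the handle reaches 90 mm back and 20 mm forward of the point (18 mm wide, 16 mm tall), then neck and steel blade to x = 110 mm (blade 65 x 60 x 4 mm, underside level with the handle's, 8 mm below the point).
- tray_floor (a point): Centre of the inner floor, 4 mm above the table, of a shallow grey tray fixed to the table: outside 260 (x) x 130 (y) mm, walls 4 mm, rim 14 mm above the table.
- bottle_mid (a point): Bystander: an upright green glass bottle, 64 mm diameter, 210 mm tall, beyond the tray; the point is half-way up. Leave it standing.
- jar_mid (a point): Bystander: a squat glass jar, 56 mm diameter, 58 mm tall, standing close behind the pan, perhaps under the overhanging spatula blade; the point is half-way up. Leave it standing.

How it is judged:
By the outcome, as a careful person would: the job done as asked, in the order asked, and still so for the second after the job is handed in, with the robot touching nothing.
It also fails if it takes over 70 s, if anything falls off the work surface, if the arm or the gripper's body presses on something with over 40 N, if the wrist force passes 120 N, or if a joint passes its speed limit or range.

## Working session

There is one attempt and no reset: what is moved stays moved. The work goes in short steps, Python scripts to look and compute and a shell command to move; the robot and the scene stay as the last step left them, time stands still between calls to the robot, and variables do not carry over. Pictures are saved under pics/ and viewed, and the job is handed in when it is done.

```bash
ls; mkdir -p pics
cat > h.py <<'E'
import numpy as np, cv2
from scipy.spatial.transform import Rotation as R
from bench import telemetry, viewer, workorder
def rot(a):
    a=np.array(a,float)
    if a.shape==(3,3): return a
    return R.from_rotvec(a).as_matrix() if a.size==3 else R.from_quat(a).as_matrix()
def grab(name,tag):
    d=viewer.get_image(name); np.savez(f'pics/{tag}.npz',**d)
    cv2.imwrite(f'pics/{tag}.png',d['pixels'][:,:,::-1]); return d
def load(tag): return dict(np.load(f'pics/{tag}.npz'))
def p2w(d,u,v,z=None):
    if z is None:
        w=d['z_map'][int(v)-1:int(v)+2,int(u)-1:int(u)+2]; w=w[w>0]; z=np.median(w) if w.size else np.nan
    K=d['K']; c=np.array([(u-K[0,2])/K[0,0]*z,-(v-K[1,2])/K[1,1]*z,-z])
    return rot(d['attitude'])@c+d['xyz']
def cloud(d):
    z=d['z_map']; v,u=np.mgrid[:480,:640]; K=d['K']
    c=np.stack([(u-K[0,2])/K[0,0]*z,-(v-K[1,2])/K[1,1]*z,-z],-1)
    P=c@rot(d['attitude']).T+d['xyz']; P[z<=0]=np.nan; return P
def crop(d,tag,u0,v0,w,h,s):
    c=d['pixels'][v0:v0+h,u0:u0+w,::-1]; cv2.imwrite(f'pics/{tag}.png',cv2.resize(c,None,fx=s,fy=s,interpolation=cv2.INTER_CUBIC))
def st():
    s=telemetry.get_state(); 
    for k,v in s.items(): print(k,np.round(v,4))
    print(np.round(rot(s['tool_rot']),3))
E
python3 - <<'E'
from h import *
st()
for n in('side','top'):
    d=grab(n,n+'0'); print(n,d['K'],d['xyz'],d['attitude'],[k for k in d])
E
```

```text
pics
time 0.0
joint_positions [ 1.2641  0.3218 -0.0701  1.4517  0.0226  1.3708 -0.0569]
qd [ 0.0005  0.0002 -0.0005 -0.0018 -0.0008 -0.0006 -0.0004]
joint_torque [-6.00000e-04 -4.91290e+01 -4.04400e-01 -3.12526e+01 -6.38000e-02
  4.36000e-02  2.00000e-04]
position [ 0.2047 -0.6163  0.2214]
tool_rot [ 0.9708  1.3457 -0.969 ]
ft_force [-0.6184  0.056  -0.2212]
torque [-0.0428  0.0086  0.0072]
grip_width 0.9997
[[-0.001  0.949  0.315]
 [ 0.002  0.315 -0.949]
 [-1.    -0.    -0.002]]
side [[616.86081592   0.         317.71127   ]
 [  0.         616.86081592 228.35764446]
 [  0.           0.           1.        ]] [0.42961904 1.20512575 0.89843462] [ 0.12118949 -1.49845336 -2.65715079] ['pixels', 'z_map', 'K', 'xyz', 'attitude']
top [[493.68898951   0.         314.50647848]
 [  0.         493.68898951 242.26733437]
 [  0.           0.           1.        ]] [ 0.38566059 -0.02043824  1.19760116] [ 0.17196392 -0.12727941 -1.58642029] ['pixels', 'z_map', 'K', 'xyz', 'attitude']
```

View pics/side0.png

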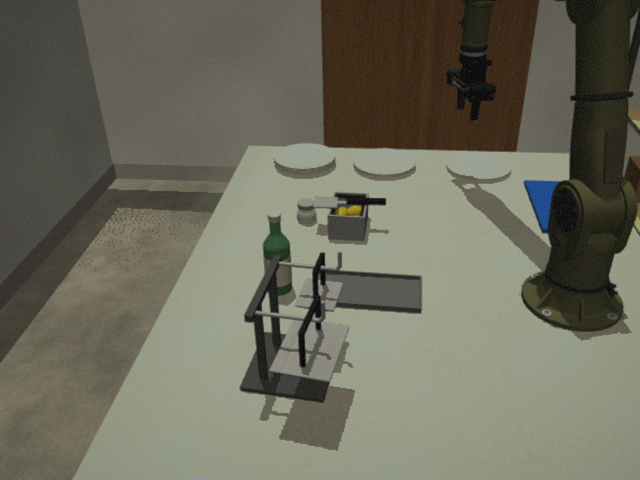

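View pics/top0.png

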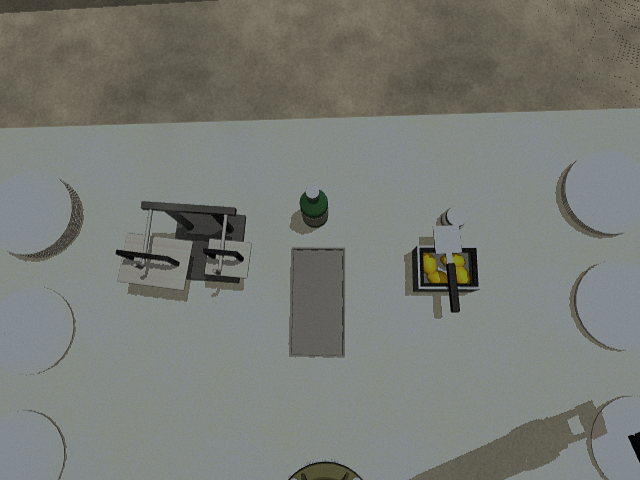

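The top view shows the stand at left with the larger lid on its left hook (~150,255). The small lid is at (230,255), the tray at (317,300), and the bottle at (314,205). The pan with the spatula is at (447,268), with the jar behind it at (455,216).

Run:
```python
from h import *
d=load('top0')
crop(d,'t_pan',395,195,110,125,5)
crop(d,'t_st',105,190,160,115,5)
s=load('side0'); crop(s,'s_st',230,240,140,170,4); crop(s,'s_pan',280,180,120,70,6)
```

```text
(no output)
```

View pics/t_pan.png

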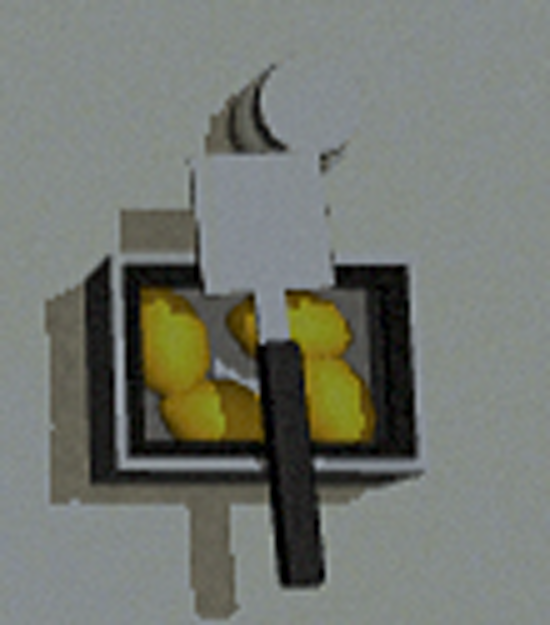

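View pics/t_st.png

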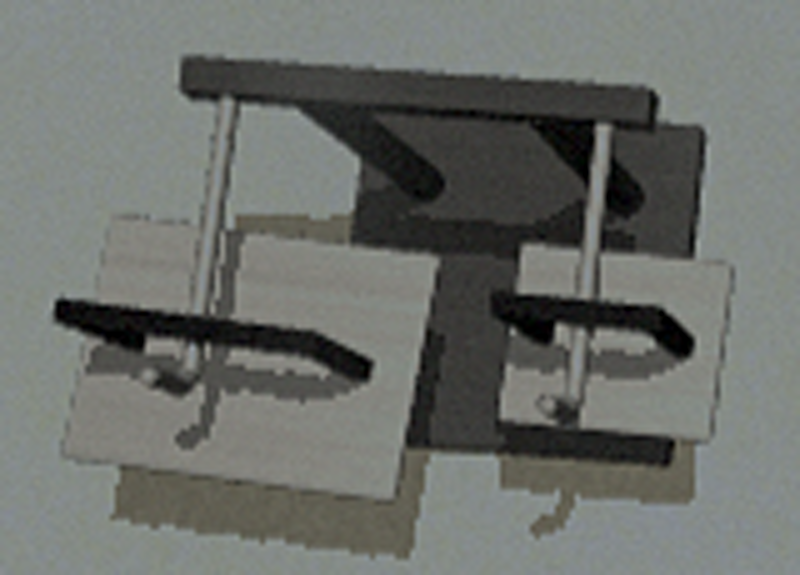

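View pics/s_st.png

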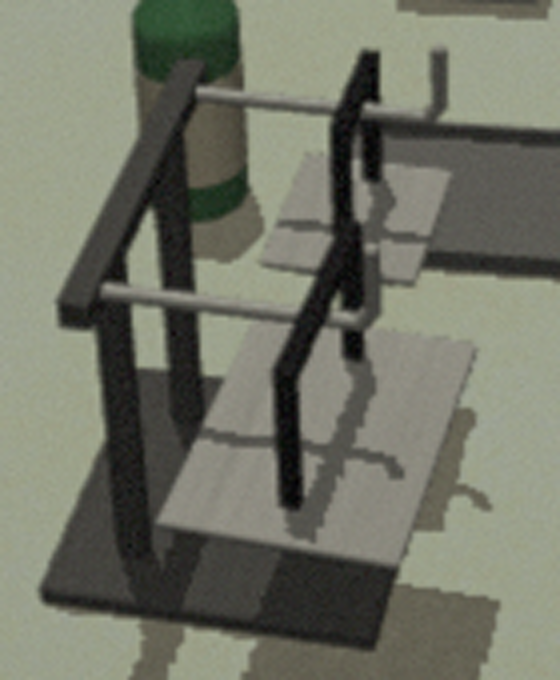

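View pics/s_pan.png

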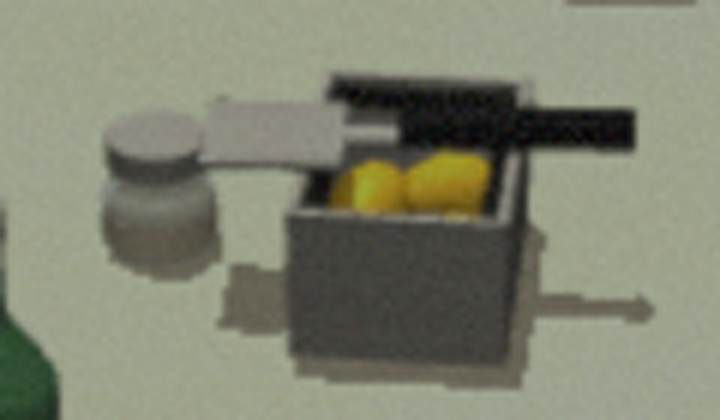

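Run:
```python
from h import *
d=load('top0'); P=cloud(d); s=load('side0'); Q=cloud(s)
def rect(P,box,zl,zh,n):
    m=(P[...,2]>zl)&(P[...,2]<zh)&(P[...,0]>box[0])&(P[...,0]<box[1])&(P[...,1]>box[2])&(P[...,1]<box[3])
    p=P[m]; 
    if len(p)<5: print(n,'few',len(p)); return
    (c,w,a)=cv2.minAreaRect(p[:,:2].astype(np.float32)); print(n,len(p),'c',np.round(c,4),'wh',np.round(w,4),'ang',round(a,1),'z',np.round(np.percentile(p[:,2],[5,50,95]),4))
for n,u,v in [('pan',447,268),('lidflange',180,245),('bar',140,255),('sbar',222,253),('beam',190,208),('tray',317,300),('bottle',314,190),('jar',455,216),('sp handle',455,290),('blade',448,238),('table',380,300)]:
    print(n,np.round(p2w(d,u,v),4))
for nm,C in(('top',P),('side',Q)):
    print(nm)
    rect(C,(.25,.75,-.45,-.2),.066,.078,'rim')
    rect(C,(.25,.75,-.45,-.2),.084,.1,'spat hand')
    rect(C,(.25,.75,.15,.65),.225,.236,'lid bars>')
    rect(C,(.25,.75,.28,.65),.19,.225,'bar L')
    rect(C,(.25,.75,.28,.65),.132,.152,'lid flange L')
    rect(C,(.25,.75,.12,.28),.132,.152,'lid flange S')
    rect(C,(.2,.6,-.2,.12),.009,.018,'tray rim')
    rect(C,(.2,.6,-.2,.12),.002,.006,'tray floor')
```

```text
pan [ 0.5334 -0.2877  0.0881]
lidflange [0.5912 0.305  0.1355]
bar [0.5574 0.3631 0.213 ]
sbar [0.5576 0.1945 0.2134]
beam [0.6557 0.2649 0.2066]
tray [0.4738 0.0079 0.0061]
bottle [0.6868 0.005  0.2096]
jar [ 0.6608 -0.3226  0.0559]
sp handle [ 0.4834 -0.3013  0.091 ]
blade [ 0.6041 -0.2972  0.0778]
table [ 4.711e-01 -1.436e-01 -1.000e-04]
top
rim 1284 c [ 0.5358 -0.2936] wh [0.1406 0.1999] ang 88.3 z [0.0672 0.073  0.0777]
spat hand 413 c [ 0.5072 -0.2972] wh [0.1446 0.0193] ang 2.4 z [0.0862 0.09   0.0936]
lid bars> 16 c [0.5253 0.2801] wh [0.1634 0.0069] ang 84.5 z [0.2256 0.231  0.2354]
bar L 889 c [0.603 0.348] wh [0.1097 0.1509] ang 76.4 z [0.1987 0.2073 0.215 ]
lid flange L 2752 c [0.5851 0.3557] wh [0.1505 0.1675] ang 81.9 z [0.1327 0.1354 0.1388]
lid flange S 1162 c [0.5682 0.2058] wh [0.1397 0.1198] ang 39.8 z [0.1327 0.1354 0.1391]
tray rim 555 c [0.471  0.0077] wh [0.1288 0.2582] ang 88.3 z [0.0095 0.0131 0.0166]
tray floor 5685 c [ 0.4    -0.0402] wh [0.3195 0.3994] ang 90.0 z [0.0021 0.0034 0.0055]
side
rim 605 c [ 0.5416 -0.2909] wh [0.171  0.1725] ang 47.4 z [0.067  0.0729 0.0774]
spat hand 157 c [ 0.4928 -0.2914] wh [0.1074 0.0278] ang 3.8 z [0.0848 0.0886 0.0917]
lid bars> 45 c [0.5295 0.2879] wh [0.1683 0.008 ] ang 84.3 z [0.2258 0.2304 0.2356]
bar L 1088 c [0.6088 0.3511] wh [0.1116 0.1547] ang 73.5 z [0.195  0.2058 0.2138]
lid flange L 3072 c [0.591  0.3594] wh [0.1534 0.1711] ang 81.2 z [0.1325 0.1347 0.138 ]
lid flange S 907 c [0.5925 0.2014] wh [0.0984 0.1394] ang 84.3 z [0.1325 0.1348 0.144 ]
tray rim 428 c [0.4715 0.0113] wh [0.14   0.2525] ang 88.5 z [0.0093 0.0117 0.0152]
tray floor 1710 c [ 0.4    -0.0407] wh [0.3977 0.3195] ang 0.3 z [0.0021 0.0033 0.0055]
```

```bash
cat >> h.py <<'E'
def ortho(d,zp,cx,cy,half,res=0.0005,name=None):
    # image: row down = -x, col right = -y
    n=int(2*half/res); A=np.array([[0,-res,cx+half],[-res,0,cy+half],[0,0,zp],[0,0,1]])[:3]  # (col,row,1)->world
    Rm=rot(d['attitude']); Cw=np.diag([1,-1,-1])@Rm.T
    A=np.array([[0,-res,cx+half],[-res,0,cy+half],[0,0,zp]])
    A2=A.copy(); A2[:,2]-=d['xyz']
    H=d['K']@Cw@A2
    im=cv2.warpPerspective(d['pixels'],H,(n,n),flags=cv2.INTER_LINEAR|cv2.WARP_INVERSE_MAP)
    if name: cv2.imwrite(f'pics/{name}.png',im[:,:,::-1])
    return im
E
python3 - <<'E'
from h import *
d=load('top0'); s=load('side0')
def pair(zp,cx,cy,h,n):
    a=ortho(d,zp,cx,cy,h);b=ortho(s,zp,cx,cy,h); k=400/a.shape[0]
    o=[]
    for im in(a,b):
        im=cv2.resize(im,(400,400),interpolation=cv2.INTER_AREA)[:,:,::-1].copy(); im[200,::8]=(0,0,255); im[::8,200]=(0,0,255); o.append(im)
    cv2.imwrite(f'pics/{n}.png',np.hstack(o))
pair(.075,.535,-.29,.1,'o_pan'); pair(.136,.57,.345,.1,'o_lid'); pair(.214,.56,.35,.1,'o_bar')
E
```

```text
(no output)
```

View pics/o_pan.png

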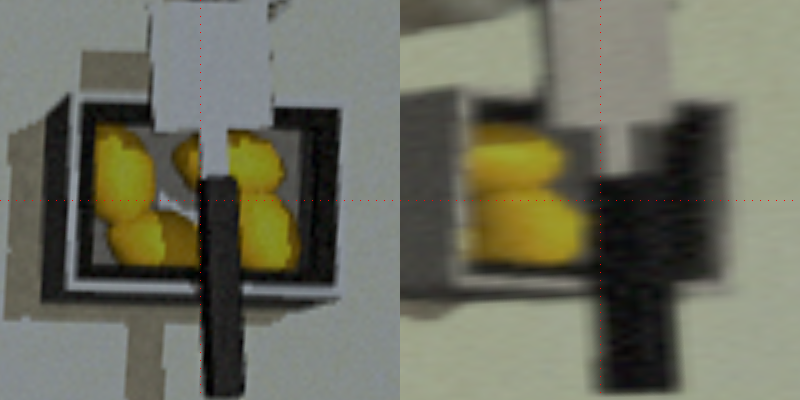

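View pics/o_lid.png

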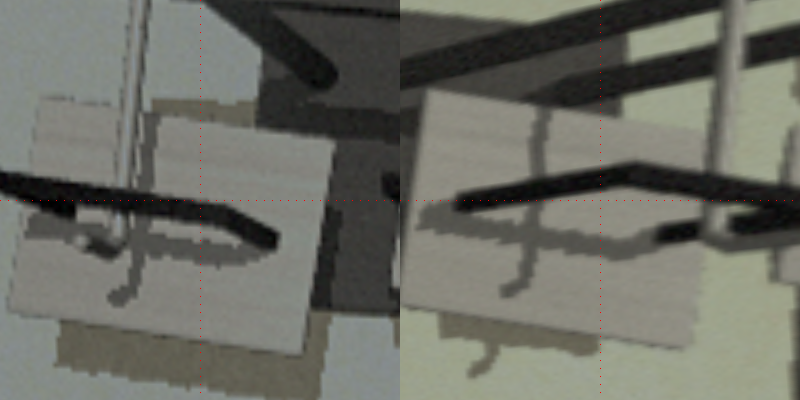

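View pics/o_bar.png

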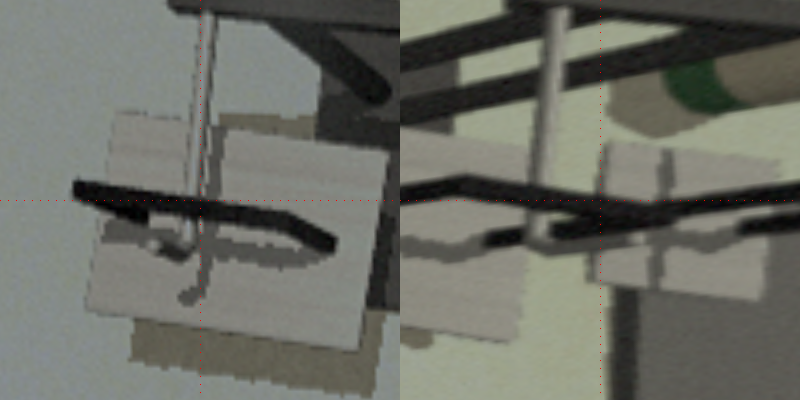

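Run:
```python
from h import *
d=load('top0'); P=cloud(d)
# classify image by height, then warp
z=P[...,2]; c=np.zeros((480,640,3),np.uint8)
c[(z>.055)&(z<.0805)]=(60,255,60); c[(z>=.0805)]=(255,60,60); c[(z<=.055)&(z>.01)]=(90,90,120)
e=dict(d); e['pixels']=c
a=ortho(e,.075,.535,-.29,.08,.0004); b=ortho(d,.075,.535,-.29,.08,.0004)
b=cv2.convertScaleAbs(b,alpha=1.5)
cv2.imwrite('pics/o_pan2.png',np.hstack([a,b])[:,:,::-1])
```

```text
(no output)
```

View pics/o_pan2.png

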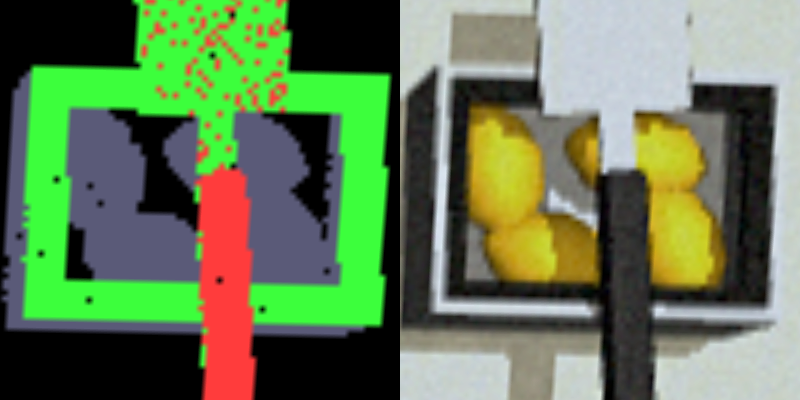

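```bash
cat >> h.py <<'E'
def hmap(d,zl,zh,zp,cx,cy,half=.08,res=.0004):
    z=cloud(d)[...,2]; c=np.zeros((480,640,3),np.uint8)
    c[(z<=zl)&(z>zl-.04)]=(90,90,120); c[(z>zl)&(z<zh)]=(60,255,60); c[z>=zh]=(255,60,60)
    e=dict(d); e['pixels']=c
    return ortho(e,zp,cx,cy,half,res)[:,:,::-1]
E
python3 - <<'E'
from h import *
d=load('top0'); s=load('side0')
cv2.imwrite('pics/h1.png',np.hstack([hmap(s,.066,.082,.075,.535,-.29),hmap(s,.196,.24,.214,.56,.35)]))
cv2.imwrite('pics/h2.png',np.hstack([hmap(x,.12,.15,.136,.565,.35,.1,.0005) for x in(d,s)]))
E
```

```text
(no output)
```

View pics/h1.png

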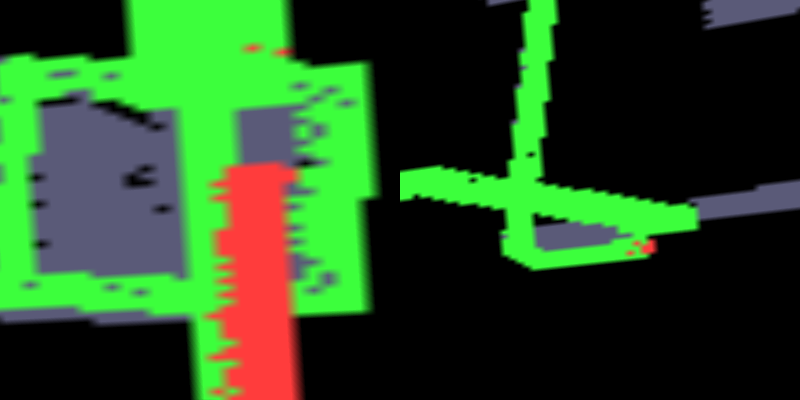

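View pics/h2.png

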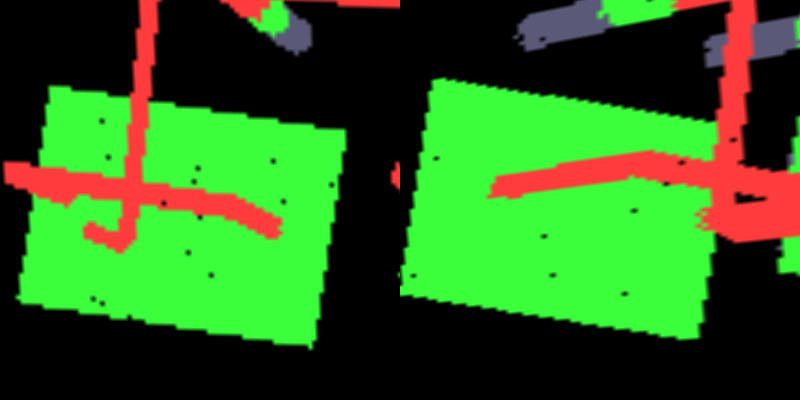

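```bash
python3 - <<'E'
from h import *
d=load('top0'); s=load('side0')
for x,l in((d,'top'),(s,'side')):
    P=cloud(x); m=(abs(P[...,2])<.01)&(P[...,0]>.2)&(P[...,0]<.8)&(abs(P[...,1])<.6); p=P[m]
    A=np.c_[p[:,:2],np.ones(len(p))]; r=np.linalg.lstsq(A,p[:,2],rcond=None); print(l,r[0],'std',np.std(p[:,2]-A@r[0]))
# bottle, jar axis from both: points by height
for x,l in((d,'top'),(s,'side')):
    P=cloud(x); m=(P[...,2]>.195)&(P[...,2]<.22)&(abs(P[...,1]-.01)<.06)&(P[...,0]>.6)&(P[...,0]<.78); p=P[m]
    print(l,'bottle top',len(p),cv2.minEnclosingCircle(p[:,:2].astype(np.float32)),np.median(p,0))
    m=(P[...,2]>.05)&(P[...,2]<.066)&(abs(P[...,1]+.32)<.05)&(P[...,0]>.6)&(P[...,0]<.75); p=P[m]
    print(l,'jar top',len(p),p[:,:2].min(0),p[:,:2].max(0))
# beam top ends
E
python3 - <<'E'
from h import *
d=load('top0'); s=load('side0')
cv2.imwrite('pics/h3.png',np.hstack([hmap(x,.19,.225,.208,.62,.28,.13,.00065) for x in(d,s)]))
cv2.imwrite('pics/h4.png',np.hstack([hmap(x,.0075,.02,.014,.47,.01,.16,.0008) for x in(d,s)]))
E
```

```text
top [-4.35293645e-04  5.47195717e-05 -3.14627813e-05] std 0.0025787397021265
side [ 0.00126882  0.0005601  -0.00178415] std 0.0023818674923327637
top bottle top 167 ((0.6836414337158203, 0.00994070339947939), 0.015617411583662033) [0.68196778 0.0092543  0.20855497]
top jar top 344 [ 0.63697825 -0.35102685] [ 0.68557981 -0.30217384]
side bottle top 126 ((0.6872124671936035, 0.015376447699964046), 0.017068134620785713) [0.68594145 0.02010537 0.20673006]
side jar top 137 [ 0.64206801 -0.34801338] [ 0.68918006 -0.28924294]
```

View pics/h3.png

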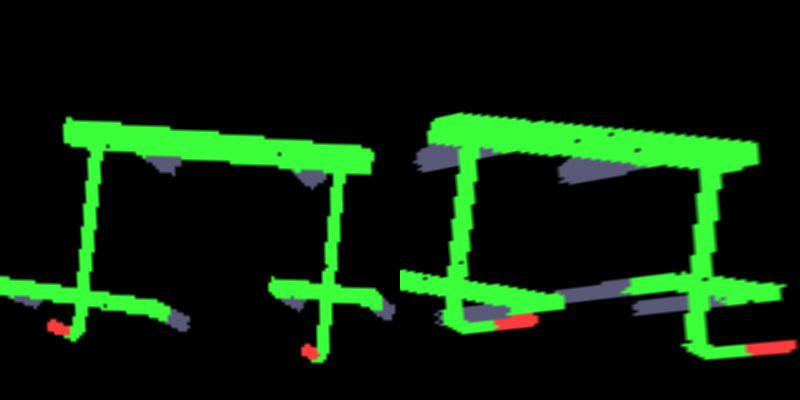

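View pics/h4.png

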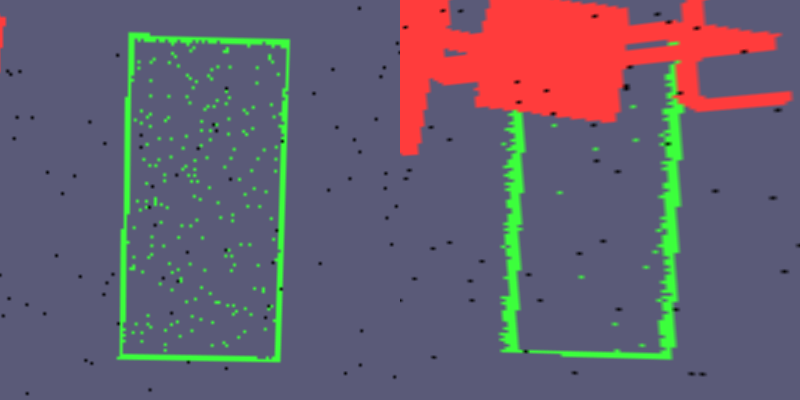

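Run:
```python
from h import *
for n in('top0','side0'):
    d=load(n);P=cloud(d); m=(P[...,2]>.083)&(P[...,2]<.1)&(P[...,0]<.57)&(P[...,0]>.4)&(abs(P[...,1]+.3)<.06)&(d['pixels'].max(-1)<75)
    p=P[m]; c=p.mean(0); w=np.linalg.svd(p[:,:2]-c[:2])[2][0]; w*=np.sign(w[0])
    t=(p[:,:2]-c[:2])@w; print(n,len(p),c,'yaw',np.degrees(np.arctan2(w[1],w[0])),'range',np.percentile(t,[0,1,99,100]), 'back end',c[:2]+w*np.percentile(t,1), 'grip',c[:2]+w*(np.percentile(t,1)+.089))
    m=(P[...,2]>.066)&(P[...,2]<.086)&(P[...,0]<.65)&(P[...,0]>.59)&(abs(P[...,1]+.3)<.05); p=P[m]; print('blade',p.min(0),p.max(0),p.mean(0))
```

```text
top0 420 [ 0.48934007 -0.29714619  0.08991331] yaw 1.9650958619038323 range [-0.05434903 -0.05247192  0.05435135  0.05523134] back end [ 0.43689901 -0.29894549] grip [ 0.52584667 -0.29589362]
blade [ 0.59006315 -0.3243101   0.07181074] [ 0.63516438 -0.26362031  0.08382027] [ 0.61186215 -0.29369349  0.07837555]
side0 176 [ 0.49251842 -0.2900337   0.08789555] yaw 2.078690480519879 range [-0.05314766 -0.05299739  0.05388025  0.05413779] back end [ 0.4395559  -0.29195602] grip [ 0.52849734 -0.28872781]
blade [ 0.59006617 -0.32654852  0.07247381] [ 0.63719343 -0.25319912  0.08226623] [ 0.61347848 -0.28793004  0.07714793]
```

```bash
python3 -m creep '[{"fingers":0.5,"x":0,"y":0.5,"z":-0.25,"twist":0.2},{"fingers":0.5,"x":0,"y":1.3,"z":-0.65,"twist":0.5},{"fingers":0.5,"x":0,"y":2.2,"z":-1.1,"twist":0.8},{"fingers":0.5,"x":0,"y":3.1,"z":-1.55,"twist":1.1},{"fingers":0.5,"x":0,"y":4,"z":-2,"twist":1.4},{"fingers":0.5,"x":0,"y":4.9,"z":-2.45,"twist":1.7},{"fingers":0.5,"x":0,"y":5.8,"z":-2.9,"twist":2},{"fingers":0.5,"x":0,"y":6.7,"z":-3.35,"twist":2.3},{"fingers":0.5,"x":0.2,"y":7.6,"z":-3.8,"twist":2.6},{"fingers":0.5,"x":0.5,"y":8.5,"z":-4.25,"twist":2.9},{"fingers":0.5,"x":0.9,"y":9.3,"z":-4.7,"twist":3.1},{"fingers":0.5,"x":1.3,"y":9.9,"z":-5,"twist":3.28},{"fingers":0.5,"x":1.6,"y":10.15,"z":-5.11,"twist":3.28},{"fingers":0.5,"x":1.75,"y":10.15,"z":-5.11,"twist":3.28},{"fingers":0.5,"x":1.75,"y":10.15,"z":-5.11,"twist":3.28}]' 20
python3 - <<'E'
from h import *
st()
d=grab('top','top1'); s=grab('side','side1')
crop(d,'a1',380,190,130,130,5); crop(s,'a2',290,110,130,130,5)
for x in (d,s):
    t=telemetry.get_state()['position']; K=x['K']
    c=rot(x['attitude']).T@(np.array(t)-x['xyz']); print('TCP pixel', K[0,2]+K[0,0]*c[0]/-c[2], K[1,2]+K[1,1]*c[1]/c[2])
E
```

```text
time: 1.35
position: [0.524, -0.2953, 0.1504]
tool_rot: [1.182, 1.229, -1.186]
ft_force: [-0.1, -1.3, -0.3]
grip_width: 0.501
time 1.35
joint_positions [ 0.7344  0.2834 -0.3158  1.6576  0.0935  1.2194 -1.1381]
qd [ 0.0311 -0.0254  0.0307 -0.0263  0.0042  0.0209  0.0001]
joint_torque [ -2.1958 -44.6182  -4.3352 -30.2354  -0.3206  -0.29    -0.0508]
position [ 0.524  -0.2953  0.1504]
tool_rot [ 1.1823  1.2292 -1.186 ]
ft_force [-0.0887 -1.297  -0.3314]
torque [0.0105 0.0617 0.0123]
grip_width 0.5015
[[-0.004  0.999  0.035]
 [ 0.001  0.035 -0.999]
 [-1.    -0.004 -0.001]]
TCP pixel 459.14720423616507 268.0599170064388
TCP pixel 354.40488382139324 176.96080247827857
```

View pics/a1.png

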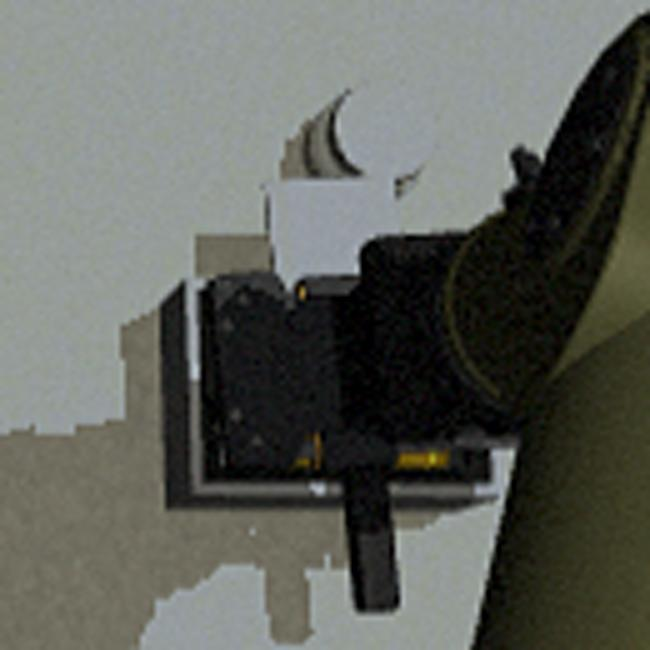

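View pics/a2.png

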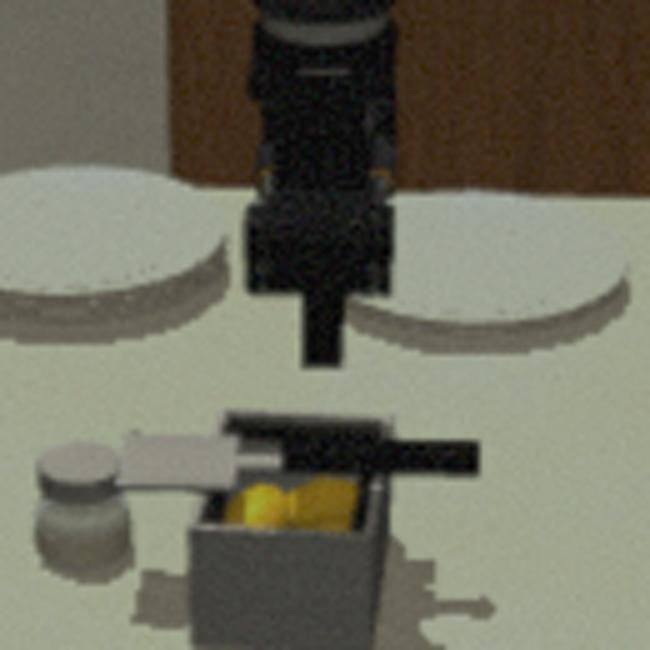

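Run:
```python
from h import *
s=load('side1'); t=np.array([.524,-.2953,.1504]); 
def pr(x,p):
    K=x['K']; c=rot(x['attitude']).T@(np.array(p)-x['xyz']); return np.round([K[0,2]+K[0,0]*c[0]/-c[2], K[1,2]+K[1,1]*c[1]/c[2]],1)
for dy in (.0215,.0365,.04): print(dy,pr(s,t+[-.0095,dy,0]),pr(s,t+[.0095,dy,0]))
P=cloud(s)
for v in range(170,184,2): print(v,[np.round(P[v,u],3).tolist() for u in (352,354,356)])
d=load('top1');Q=cloud(d)
for v in range(244,292,4): print(v,[np.round(Q[v,u],3).tolist() for u in (424,430,436,442,448)])
```

```text
0.0215 [357.4 181.8] [350.3 181.6]
0.0365 [357.1 184.3] [349.9 184.1]
0.04 [357.  184.9] [349.8 184.7]
170 [[0.528, -0.262, 0.19], [0.523, -0.255, 0.194], [0.518, -0.263, 0.19]]
172 [[0.528, -0.263, 0.184], [0.523, -0.255, 0.188], [0.517, -0.257, 0.187]]
174 [[0.528, -0.256, 0.182], [0.523, -0.265, 0.177], [0.517, -0.257, 0.182]]
176 [[0.528, -0.263, 0.173], [0.523, -0.26, 0.174], [0.518, -0.265, 0.172]]
178 [[0.528, -0.263, 0.166], [0.523, -0.261, 0.168], [0.518, -0.264, 0.167]]
180 [[0.529, -0.268, 0.158], [0.523, -0.258, 0.163], [0.518, -0.262, 0.161]]
182 [[0.528, -0.264, 0.154], [0.523, -0.268, 0.152], [0.518, -0.268, 0.153]]
244 [[0.605, -0.256, 0.003], [0.605, -0.272, 0.0], [0.591, -0.269, 0.078], [0.591, -0.283, 0.076], [0.59, -0.296, 0.078]]
248 [[0.55, -0.205, 0.262], [0.549, -0.216, 0.263], [0.549, -0.228, 0.262], [0.552, -0.243, 0.244], [0.552, -0.255, 0.243]]
252 [[0.542, -0.204, 0.264], [0.541, -0.215, 0.264], [0.542, -0.228, 0.26], [0.541, -0.238, 0.264], [0.539, -0.246, 0.276]]
256 [[0.534, -0.203, 0.265], [0.534, -0.215, 0.261], [0.534, -0.227, 0.261], [0.534, -0.238
[... 322 characters left out ...]
0.214, 0.262], [0.511, -0.225, 0.262], [0.51, -0.236, 0.263], [0.509, -0.246, 0.267]]
272 [[0.504, -0.202, 0.26], [0.503, -0.213, 0.263], [0.503, -0.224, 0.264], [0.503, -0.236, 0.261], [0.503, -0.247, 0.262]]
276 [[0.496, -0.202, 0.258], [0.496, -0.213, 0.261], [0.495, -0.224, 0.262], [0.495, -0.235, 0.264], [0.495, -0.247, 0.259]]
280 [[0.489, -0.202, 0.257], [0.488, -0.212, 0.263], [0.488, -0.224, 0.261], [0.49, -0.24, 0.238], [0.49, -0.251, 0.242]]
284 [[0.5, -0.237, 0.071], [0.482, -0.216, 0.243], [0.5, -0.265, 0.069], [0.499, -0.278, 0.071], [0.483, -0.253, 0.231]]
288 [[0.491, -0.237, 0.072], [0.491, -0.25, 0.073], [0.491, -0.264, 0.071], [0.49, -0.277, 0.075], [0.489, -0.289, 0.079]]
```

```bash
python3 -m creep '[{"fingers":0.5,"x":0.3,"y":0,"z":0,"twist":0},{"fingers":0.5,"x":0.7,"y":0,"z":0,"twist":0},{"fingers":0.5,"x":1.0,"y":0,"z":0,"twist":0},{"fingers":0.5,"x":1.0,"y":0,"z":0,"twist":0},{"fingers":0.5,"x":1.0,"y":0,"z":0,"twist":0}]' 20
python3 - <<'E'
from h import *
d=grab('top','top2'); s=grab('side','side2')
t=telemetry.get_state();print(t['position'],np.abs(t['qd']).max())
crop(d,'a1',400,200,100,100,6); crop(s,'a2',300,130,110,110,6)
E
```

```text
time: 1.87
position: [0.5247, -0.2955, 0.1118]
tool_rot: [1.184, 1.226, -1.186]
ft_force: [-0.0, -0.9, -0.4]
grip_width: 0.503
[ 0.52604705 -0.29543118  0.11326644] 0.0061093854298460756
```

View pics/a2.png

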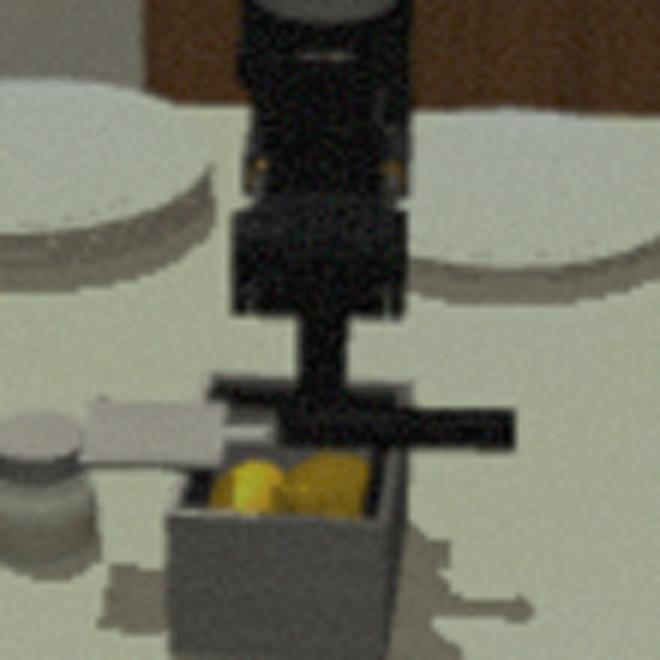

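Run:
```python
from h import *
d=load('top2'); s=load('side2')
Q=cloud(d); m=(Q[...,2]>.205)&(Q[...,2]<.232)&(Q[...,0]>.45)&(Q[...,0]<.6)&(Q[...,1]>-.25)&(Q[...,1]<-.15)
p=Q[m]; print(len(p),np.percentile(p,[1,50,99],axis=0)); print(cv2.minAreaRect(p[:,:2].astype(np.float32)))
P=cloud(s); m=(P[...,2]>.12)&(P[...,2]<.165)&(P[...,0]>.5)&(P[...,0]<.55)&(P[...,1]>-.3)&(P[...,1]<-.2)
p=P[m]; print(len(p),np.percentile(p,[2,50,98],axis=0))
m=(P[...,2]>.175)&(P[...,2]<.26)&(P[...,0]>.45)&(P[...,0]<.6)&(P[...,1]>-.32)&(P[...,1]<-.1)
p=P[m]; print(len(p),np.percentile(p,[2,50,98],axis=0))
cv2.imwrite('pics/h5.png',hmap(d,.19,.25,.225,.53,-.27,.1,.0005))
```

```text
841 [[ 0.48353314 -0.24762986  0.20589145]
 [ 0.5197708  -0.22166886  0.22384606]
 [ 0.55625078 -0.20110457  0.22924061]]
((0.5198427438735962, -0.22503447532653809), (0.07425717264413834, 0.049213193356990814), 0.20291389524936676)
102 [[ 0.5146559  -0.26644505  0.1208981 ]
 [ 0.52536632 -0.26071293  0.13680782]
 [ 0.53624784 -0.25374321  0.15605641]]
895 [[ 0.4887909  -0.31493104  0.18377158]
 [ 0.52392607 -0.21133338  0.22202848]
 [ 0.56012316 -0.19515021  0.25689076]]
```

View pics/h5.png

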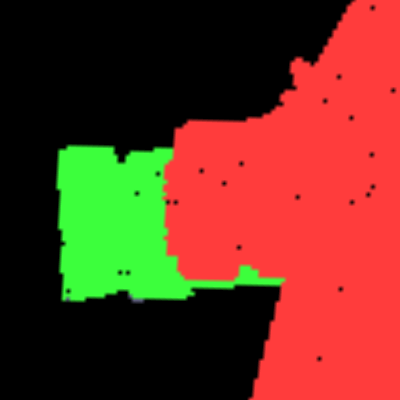

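View pics/a1.png

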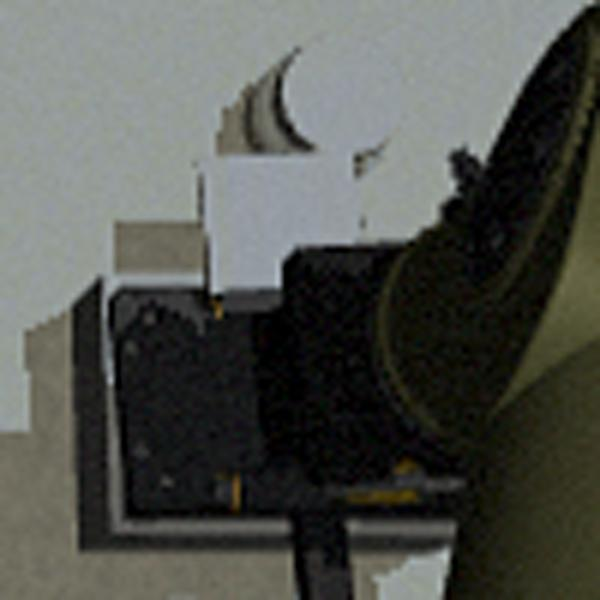

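```bash
python3 -m creep '[{"fingers":0.5,"x":0.2,"y":0.05,"z":0,"twist":0},{"fingers":0.5,"x":0.45,"y":0.08,"z":0.03,"twist":0},{"fingers":0.5,"x":0.7,"y":0.08,"z":0.03,"twist":0},{"fingers":0.5,"x":0.85,"y":0.08,"z":0.03,"twist":0},{"fingers":0.5,"x":0.87,"y":0.08,"z":0.03,"twist":0},{"fingers":0.3,"x":0.87,"y":0.08,"z":0.03,"twist":0},{"fingers":0.2,"x":0.87,"y":0.08,"z":0.03,"twist":0},{"fingers":0.1,"x":0.87,"y":0.08,"z":0.03,"twist":0},{"fingers":0,"x":0.87,"y":0.08,"z":0.03,"twist":0},{"fingers":0,"x":0.87,"y":0.08,"z":0.03,"twist":0},{"fingers":0,"x":0.87,"y":0.08,"z":0.03,"twist":0},{"fingers":0,"x":0.87,"y":0.08,"z":0.03,"twist":0}]' 30
```

```text
time: 2.97
position: [0.5293, -0.2961, 0.0782]
tool_rot: [1.184, 1.224, -1.184]
ft_force: [0.8, -0.0, 2.3]
grip_width: 0.205
```

```bash
python3 -m creep '[{"fingers":0,"x":-0.2,"y":0,"z":0,"twist":0},{"fingers":0,"x":-0.5,"y":0,"z":0,"twist":0},{"fingers":0,"x":-0.9,"y":0,"z":0,"twist":0},{"fingers":0,"x":-1.3,"y":0,"z":0,"twist":0},{"fingers":0,"x":-1.6,"y":0,"z":0,"twist":0},{"fingers":0,"x":-1.75,"y":0,"z":0,"twist":0},{"fingers":0,"x":-1.75,"y":0,"z":0,"twist":0}]'
python3 - <<'E'
from h import *
s=grab('side','side3'); crop(s,'a2',290,110,130,130,5)
st()
E
```

```text
time: 3.55
position: [0.5301, -0.2965, 0.1501]
tool_rot: [1.184, 1.222, -1.182]
ft_force: [0.5, -0.1, -1.5]
grip_width: 0.198
time 3.6
joint_positions [ 0.7319  0.2913 -0.3169  1.6518  0.0961  1.2122 -1.1425]
qd [-0.001   0.0188  0.0034  0.0306  0.001  -0.0043 -0.0021]
joint_torque [ 2.50000e-03 -4.63183e+01 -2.70880e+00 -3.10264e+01 -5.74000e-02
 -2.91000e-02  6.60000e-03]
position [ 0.5294 -0.2962  0.1486]
tool_rot [ 1.1836  1.2237 -1.1832]
ft_force [-1.0861  0.3567 -0.5708]
torque [ 0.0235  0.0063 -0.0454]
grip_width 0.2018
[[ 0.001  0.999  0.035]
 [-0.001  0.035 -0.999]
 [-1.     0.001  0.001]]
```

View pics/a2.png

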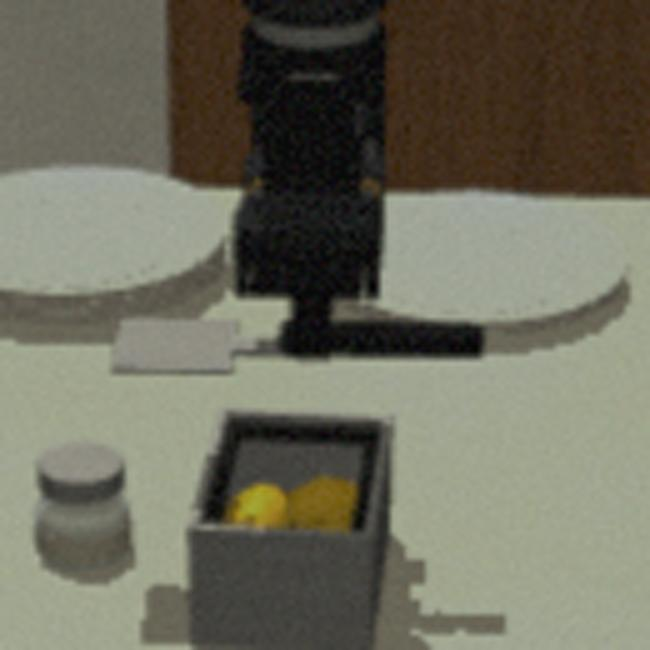

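```bash
python3 -m creep '[{"fingers":0,"x":0,"y":-0.05,"z":-0.3,"twist":0},{"fingers":0,"x":0,"y":-0.15,"z":-0.9,"twist":0.1},{"fingers":0,"x":0,"y":-0.3,"z":-1.6,"twist":0.2},{"fingers":0,"x":0,"y":-0.45,"z":-2.4,"twist":0.3},{"fingers":0,"x":0,"y":-0.6,"z":-3.3,"twist":0.4},{"fingers":0,"x":0,"y":-0.75,"z":-4.2,"twist":0.5},{"fingers":0,"x":0,"y":-0.95,"z":-5.1,"twist":0.6},{"fingers":0,"x":0,"y":-1.1,"z":-6,"twist":0.7},{"fingers":0,"x":0.3,"y":-1.25,"z":-6.8,"twist":0.74},{"fingers":0,"x":0.7,"y":-1.35,"z":-7.4,"twist":0.74},{"fingers":0,"x":1.1,"y":-1.37,"z":-7.63,"twist":0.74},{"fingers":0,"x":1.6,"y":-1.37,"z":-7.63,"twist":0.74},{"fingers":0,"x":2.1,"y":-1.37,"z":-7.63,"twist":0.74},{"fingers":0,"x":2.6,"y":-1.37,"z":-7.63,"twist":0.74},{"fingers":0,"x":2.9,"y":-1.37,"z":-7.63,"twist":0.74},{"fingers":0,"x":3.1,"y":-1.37,"z":-7.63,"twist":0.74},{"fingers":0,"x":3.2,"y":-1.37,"z":-7.63,"twist":0.74},{"fingers":0,"x":3.2,"y":-1.37,"z":-7.63,"twist":0.74}]'
python3 - <<'E'
from h import *
s=grab('side','side4'); crop(s,'a2',260,190,180,140,4)
t=telemetry.get_state();print(t['position'],t['ft_force'])
E
```

```text
time: 5.1
position: [0.4625, 0.0075, 0.0188]
tool_rot: [1.23, 1.197, -1.232]
ft_force: [0.8, 0.1, -1.4]
grip_width: 0.203
[0.46336785 0.00745687 0.01960728] [-0.61840839 -0.12697793 -0.13884425]
```

View pics/a2.png

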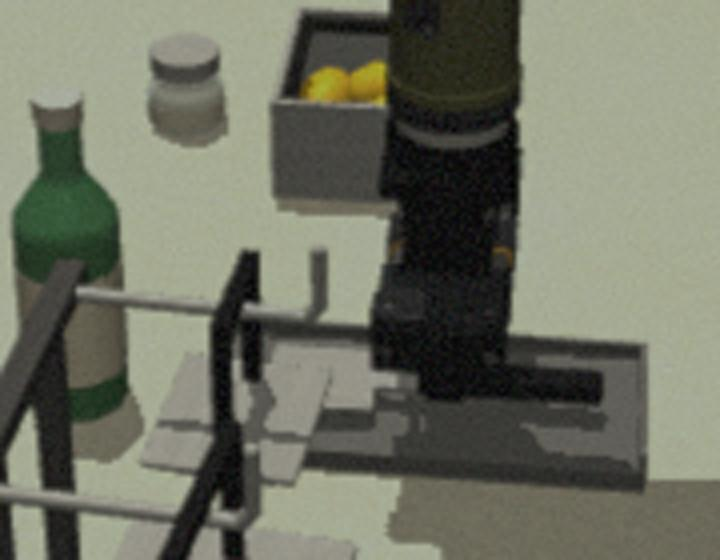

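```bash
python3 -m creep '[{"fingers":0,"x":0.1,"y":0,"z":0,"twist":0},{"fingers":0,"x":0.2,"y":0,"z":0,"twist":0},{"fingers":0,"x":0.26,"y":0,"z":0,"twist":0},{"fingers":0,"x":0.29,"y":0,"z":0,"twist":0},{"fingers":0,"x":0.29,"y":0,"z":0,"twist":0},{"fingers":0,"x":0.29,"y":0,"z":0,"twist":0}]'
```

```text
time: 5.65
position: [0.4637, 0.0071, 0.0082]
tool_rot: [1.231, 1.195, -1.231]
ft_force: [-0.5, 1.2, -0.8]
grip_width: 0.204
```

```bash
python3 -m creep '[{"fingers":0,"x":0.03,"y":0,"z":0,"twist":0},{"fingers":0,"x":0.03,"y":0,"z":0,"twist":0},{"fingers":0.25,"x":0.03,"y":0,"z":0,"twist":0},{"fingers":0.35,"x":0.03,"y":0,"z":0,"twist":0},{"fingers":0.45,"x":0.03,"y":0,"z":0,"twist":0},{"fingers":0.5,"x":0.03,"y":0,"z":0,"twist":0},{"fingers":0.5,"x":0.03,"y":0,"z":0,"twist":0},{"fingers":0.5,"x":-0.3,"y":0,"z":0,"twist":0},{"fingers":0.5,"x":-0.9,"y":0,"z":0,"twist":0},{"fingers":0.5,"x":-1.8,"y":0,"z":0,"twist":0},{"fingers":0.5,"x":-2.8,"y":0,"z":0,"twist":0},{"fingers":0.5,"x":-3.8,"y":0,"z":0,"twist":0},{"fingers":0.5,"x":-4.8,"y":0,"z":0,"twist":0},{"fingers":0.5,"x":-5.8,"y":0,"z":0,"twist":0},{"fingers":0.5,"x":-6.6,"y":0,"z":0,"twist":0},{"fingers":0.5,"x":-7,"y":0,"z":0,"twist":0}]'
python3 - <<'E'
from h import *
d=grab('top','top5'); s=grab('side','side5');st()
a=d['pixels'][220:380,270:500,::-1]; cv2.imwrite('pics/a1.png',cv2.resize(a,None,fx=3,fy=3))
crop(s,'a2',260,150,180,160,4)
E
```

```text
time: 6.98
position: [0.4653, 0.0074, 0.293]
tool_rot: [1.233, 1.189, -1.227]
ft_force: [-0.4, -0.5, -0.8]
grip_width: 0.501
time 7.0833
joint_positions [ 0.4981 -0.097  -0.5265  1.7626 -0.0477  1.4563 -1.6219]
qd [-0.0022  0.0294 -0.0044  0.0839  0.0024 -0.0325 -0.0014]
joint_torque [ 1.34000e-01 -2.33503e+01  1.63420e+00 -3.26870e+01 -7.10000e-03
  1.88700e-01  2.20000e-02]
position [0.4655 0.0073 0.2917]
tool_rot [ 1.2336  1.1891 -1.2266]
ft_force [ 0.0666 -0.4106 -0.0715]
torque [ 0.0613 -0.0241 -0.0151]
grip_width 0.4983
[[ 0.007  1.    -0.03 ]
 [-0.001 -0.03  -1.   ]
 [-1.     0.007  0.001]]
```

View pics/a1.png

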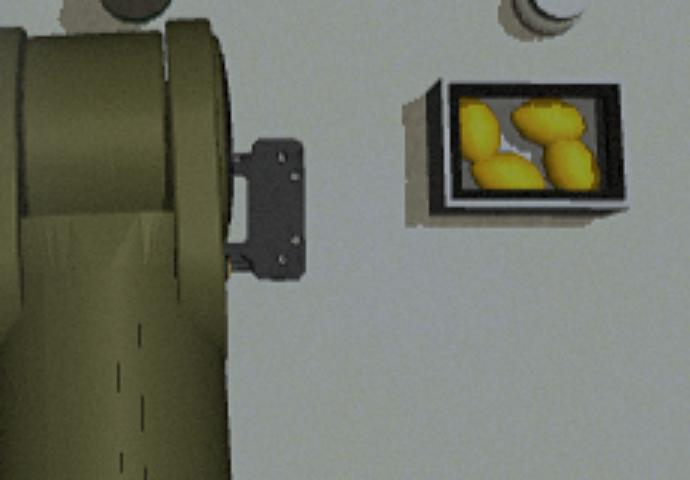

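View pics/a2.png

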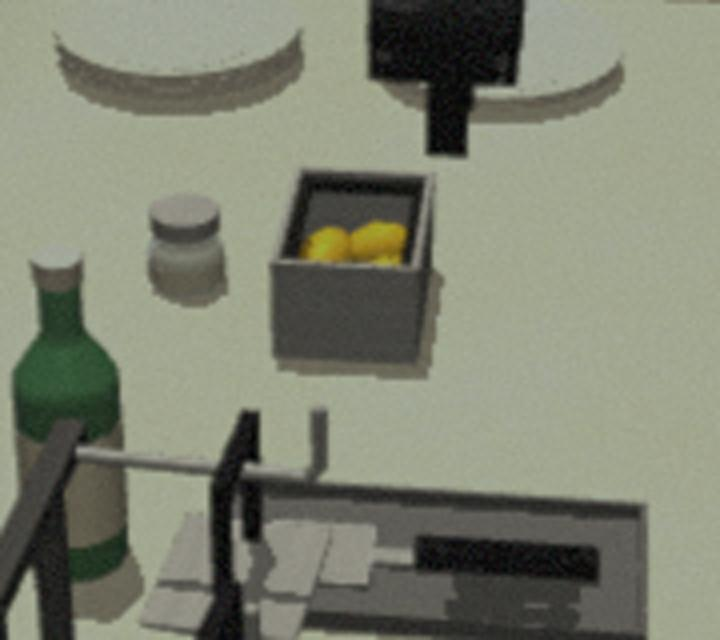

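Run:
```python
from h import *
for n,zl,zh in(('top5',.066,.085),('side5',.066,.085)):
    d=load(n); P=cloud(d)
    m=(P[...,2]>zl)&(P[...,2]<zh)&(P[...,0]>.47)&(P[...,0]<.61)&(P[...,1]>-.39)&(P[...,1]<-.19)
    v,u=np.nonzero(m); q=np.array([p2w(d,a,b,1.) for a,b in zip(u,v)])-d['xyz']; q=d['xyz']+q*((.075-d['xyz'][2])/q[:,2:])
    (c,w,a)=cv2.minAreaRect(q[:,:2].astype(np.float32)); print(n,len(q),np.round(c,4),np.round(w,4),round(a,2), np.median(P[m],0))
d=load('top5');s=load('side5')
cv2.imwrite('pics/h6.png',np.hstack([hmap(d,.066,.085,.075,.535,-.29),hmap(s,.066,.085,.075,.535,-.29)]))
```

```text
top5 1169 [ 0.5366 -0.2927] [0.1422 0.0988] 88.64 [ 0.53192517 -0.29791739  0.07104477]
side5 460 [ 0.5406 -0.2773] [0.1597 0.1006] 88.34 [ 0.54353805 -0.28841923  0.07054032]
```

View pics/h6.png

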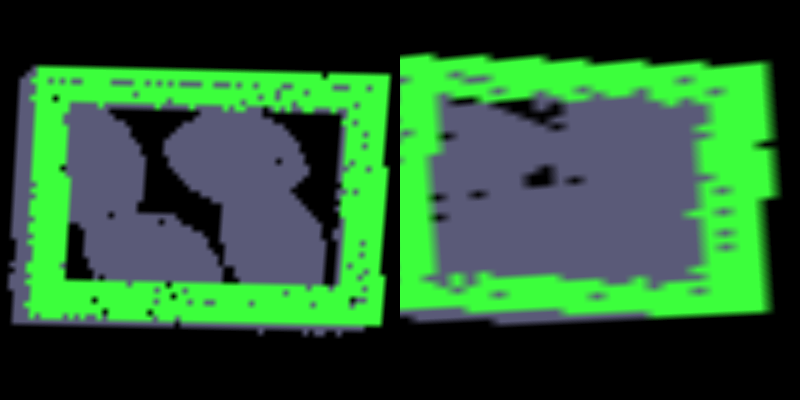

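```bash
python3 -m creep '[{"fingers":0.5,"x":0,"y":0.1,"z":-0.4,"twist":-0.6},{"fingers":0.5,"x":0,"y":0.25,"z":-1,"twist":-1.6},{"fingers":0.5,"x":0,"y":0.4,"z":-1.7,"twist":-2.8},{"fingers":0.5,"x":0,"y":0.55,"z":-2.4,"twist":-4},{"fingers":0.5,"x":0,"y":0.7,"z":-3.1,"twist":-5.2},{"fingers":0.5,"x":0,"y":0.85,"z":-3.8,"twist":-6.4},{"fingers":0.5,"x":0,"y":1,"z":-4.5,"twist":-7.6},{"fingers":0.5,"x":0,"y":1.2,"z":-5.2,"twist":-8.8},{"fingers":0.5,"x":0,"y":1.35,"z":-5.9,"twist":-10},{"fingers":0.5,"x":0,"y":1.5,"z":-6.6,"twist":-11.2},{"fingers":0.5,"x":0,"y":1.65,"z":-7.3,"twist":-12.4},{"fingers":0.5,"x":0,"y":1.8,"z":-8,"twist":-13.6},{"fingers":0.5,"x":0,"y":2,"z":-8.6,"twist":-14.8},{"fingers":0.5,"x":0,"y":2.1,"z":-9.1,"twist":-15.8},{"fingers":0.5,"x":0,"y":2.19,"z":-9.4,"twist":-16.4},{"fingers":0.5,"x":0.4,"y":2.19,"z":-9.47,"twist":-16.62},{"fingers":0.5,"x":0.8,"y":2.19,"z":-9.47,"twist":-16.62},{"fingers":0.5,"x":1.1,"y":2.19,"z":-9.47,"twist":-16.62},{"fingers":0.5,"x":1.1,"y":2.19,"z":-9.47,"twist":-16.62},{"fingers":0.5,"x":1.1,"y":2.19,"z":-9.47,"twist":-16.62}]'
python3 - <<'E'
from h import *
d=grab('top','top6'); s=grab('side','side6');st()
crop(d,'a1',90,170,180,140,4)
crop(s,'a2',230,160,160,190,3)
E
```

```text
time: 8.75
position: [0.5618, 0.383, 0.2424]
tool_rot: [0.116, 1.57, -0.119]
ft_force: [0.4, 0.0, -0.4]
grip_width: 0.495
time 8.85
joint_positions [-0.0509  0.5095 -0.864   1.3082  0.3812  1.4908 -1.0293]
qd [ 0.0026 -0.0124 -0.0012 -0.0128 -0.0022  0.0012 -0.0013]
joint_torque [-5.61000e-02 -4.88008e+01 -1.09470e+01 -2.89456e+01 -6.02000e-02
 -3.34000e-02  1.90000e-03]
position [0.5627 0.3834 0.2446]
tool_rot [ 0.1184  1.5673 -0.1175]
ft_force [-0.559   0.1848  0.6367]
torque [-0.0366 -0.0764 -0.0304]
grip_width 0.5021
[[ 0.     0.15   0.989]
 [ 0.001  0.989 -0.15 ]
 [-1.     0.001  0.   ]]
```

View pics/a1.png

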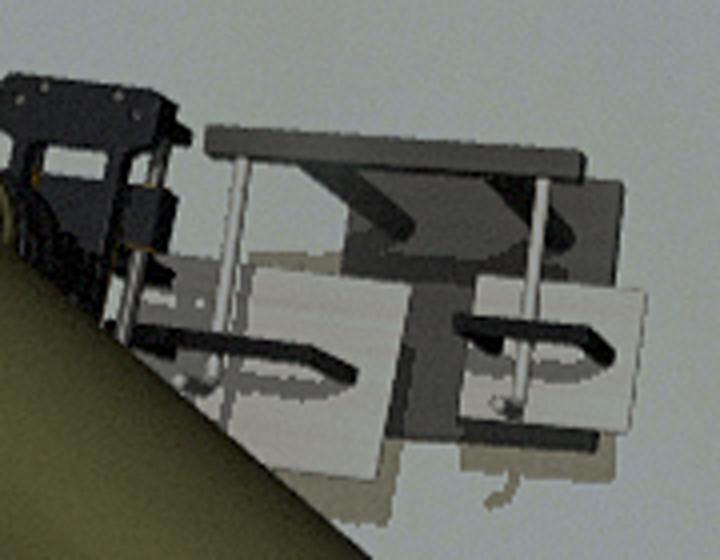

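View pics/a2.png

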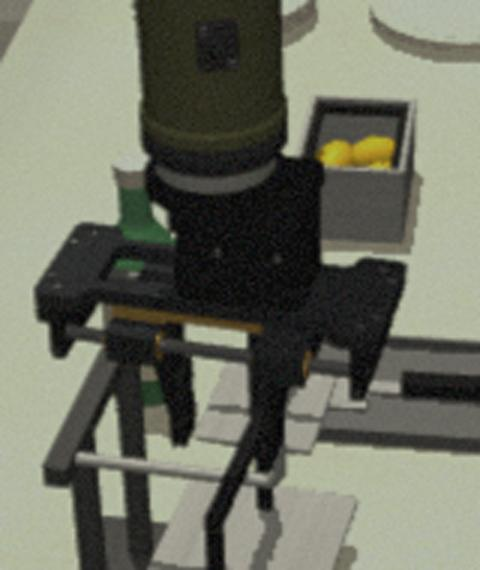

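Run:
```python
from h import *
s=load('side6');d=load('top6')
def pr(x,p):
    K=x['K']; c=rot(x['attitude']).T@(np.array(p)-x['xyz']); return np.round([K[0,2]+K[0,0]*c[0]/-c[2], K[1,2]+K[1,1]*c[1]/c[2]],1)
t=np.array([.5625,.3832,.2446]); y=np.array([.15,.989,0]); z=np.array([.989,-.15,0])
print('tcp',pr(s,t)); print('tips inner',pr(s,t+.0217*z),pr(s,t-.0217*z),'outer',pr(s,t+.033*z),pr(s,t-.033*z))
c=np.array([.560,.3585,.214])
for k in(-.055,0,.055): print(k,pr(s,c+k*y))
crop(s,'a2',270,250,70,110,5)
im=ortho(s,.214,.56,.36,.1); cv2.imwrite('pics/a3.png',im[:,:,::-1])
```

```text
tcp [306.  305.5]
tips inner [293.8 303.6] [318.3 307.3] outer [287.5 302.7] [324.7 308.3]
-0.055 [318.1 292.2]
0 [309.9 310.6]
0.055 [300.9 330.6]
```

View pics/a2.png

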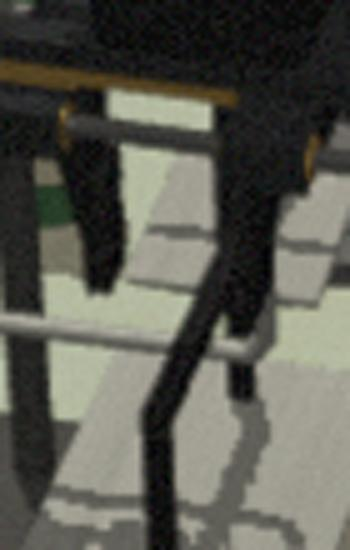

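```bash
python3 -m creep '[{"fingers":0.5,"x":0.2,"y":0,"z":0.02,"twist":0},{"fingers":0.5,"x":0.5,"y":0,"z":0.02,"twist":0},{"fingers":0.5,"x":0.8,"y":0,"z":0.02,"twist":0},{"fingers":0.5,"x":1.1,"y":0,"z":0.02,"twist":0},{"fingers":0.5,"x":1.28,"y":0,"z":0.02,"twist":0},{"fingers":0.5,"x":1.34,"y":0,"z":0.02,"twist":0},{"fingers":0.5,"x":1.34,"y":0,"z":0.02,"twist":0}]' 50
python3 - <<'E'
from h import *
s=grab('side','side7');st()
crop(s,'a2',270,250,70,110,5)
E
```

```text
time: 9.43
position: [0.563, 0.3826, 0.1891]
tool_rot: [0.117, 1.569, -0.119]
ft_force: [-0.1, 0.0, 0.4]
grip_width: 0.499
time 9.4833
joint_positions [-0.0467  0.5375 -0.8511  1.3843  0.4014  1.3981 -1.0454]
qd [-0.0013 -0.011  -0.0067 -0.0185 -0.001   0.0027 -0.0004]
joint_torque [ 5.56000e-02 -4.96905e+01 -1.15436e+01 -2.84353e+01 -4.93000e-02
 -4.58000e-02 -4.30000e-03]
position [0.5633 0.383  0.1901]
tool_rot [ 0.1179  1.5681 -0.1184]
ft_force [ 0.0397  0.9258 -0.5932]
torque [-0.0369 -0.1453 -0.0125]
grip_width 0.4971
[[-0.001  0.15   0.989]
 [-0.     0.989 -0.15 ]
 [-1.    -0.    -0.   ]]
```

View pics/a2.png

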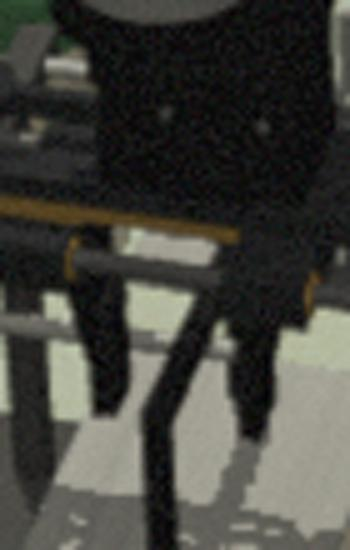

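```bash
python3 -m creep '[{"fingers":0.4,"x":0,"y":0,"z":0,"twist":0},{"fingers":0.3,"x":0,"y":0,"z":0,"twist":0},{"fingers":0.22,"x":0,"y":0,"z":0,"twist":0},{"fingers":0.17,"x":0,"y":0,"z":0,"twist":0},{"fingers":0.12,"x":0,"y":0,"z":0,"twist":0},{"fingers":0.06,"x":0,"y":0,"z":0,"twist":0},{"fingers":0,"x":0,"y":0,"z":0,"twist":0},{"fingers":0,"x":0,"y":0,"z":0,"twist":0},{"fingers":0,"x":0,"y":0,"z":0,"twist":0},{"fingers":0,"x":0,"y":0,"z":0,"twist":0}]' 50
python3 - <<'E'
from h import *
s=grab('side','side8');st()
crop(s,'a2',240,240,120,150,4)
E
```

```text
time: 10.32
position: [0.5635, 0.3831, 0.1906]
tool_rot: [0.118, 1.567, -0.118]
ft_force: [-0.1, -1.1, -0.6]
grip_width: 0.106
time 10.3667
joint_positions [-0.0466  0.537  -0.8512  1.3839  0.4015  1.3981 -1.0455]
qd [-0.0008 -0.0012 -0.0002 -0.0014 -0.0001  0.0019 -0.0007]
joint_torque [-1.15300e-01 -5.00102e+01 -1.17727e+01 -2.85549e+01 -1.63600e-01
  5.34000e-02 -9.20000e-03]
position [0.5636 0.383  0.1906]
tool_rot [ 0.1183  1.5672 -0.1182]
ft_force [1.2085 0.4204 1.1997]
torque [ 0.019  -0.1861 -0.0056]
grip_width 0.1092
[[ 0.     0.15   0.989]
 [ 0.     0.989 -0.15 ]
 [-1.     0.     0.   ]]
```

View pics/a2.png

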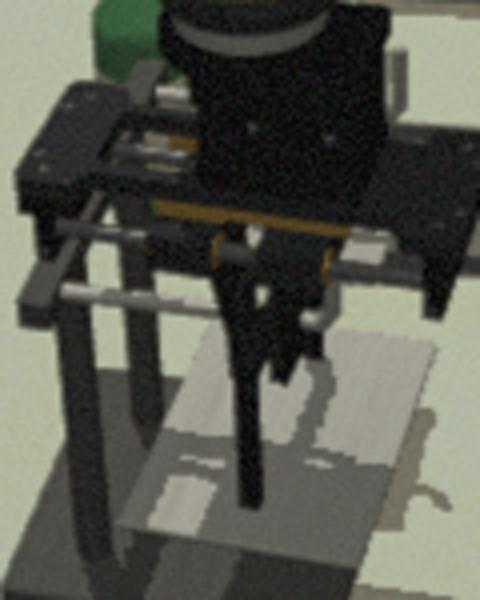

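```bash
python3 -m creep '[{"fingers":0,"x":-0.05,"y":0,"z":0,"twist":0},{"fingers":0,"x":-0.15,"y":0,"z":0,"twist":0},{"fingers":0,"x":-0.3,"y":0,"z":0,"twist":0},{"fingers":0,"x":-0.45,"y":0,"z":0,"twist":0},{"fingers":0,"x":-0.6,"y":0,"z":0,"twist":0},{"fingers":0,"x":-0.75,"y":0,"z":0,"twist":0},{"fingers":0,"x":-0.9,"y":0,"z":0,"twist":0},{"fingers":0,"x":-1.05,"y":0,"z":0,"twist":0},{"fingers":0,"x":-1.17,"y":0,"z":0,"twist":0},{"fingers":0,"x":-1.25,"y":0,"z":0,"twist":0},{"fingers":0,"x":-1.25,"y":0,"z":0,"twist":0},{"fingers":0,"x":-1.25,"y":0,"z":0,"twist":0}]' 60
python3 - <<'E'
from h import *
s=grab('side','side9');d=grab('top','top9');st()
crop(s,'a2',240,200,130,170,4); crop(d,'a1',90,170,180,140,4)
E
```

```text
time: 11.37
position: [0.5634, 0.3831, 0.2406]
tool_rot: [0.118, 1.567, -0.118]
ft_force: [0.4, -0.6, -2.4]
grip_width: 0.105
time 11.4667
joint_positions [-0.0508  0.5127 -0.8622  1.3132  0.383   1.4848 -1.0297]
qd [ 0.0004  0.0018  0.002   0.0008  0.0002 -0.0012  0.0011]
joint_torque [-4.64000e-02 -5.15262e+01 -1.17204e+01 -3.08202e+01 -3.67000e-02
 -5.10000e-03 -0.00000e+00]
position [0.5633 0.3829 0.24  ]
tool_rot [ 0.1176  1.5681 -0.1186]
ft_force [-0.7865 -0.6181 -2.5894]
torque [ 0.0307 -0.0953 -0.0128]
grip_width 0.1077
[[-0.001  0.15   0.989]
 [-0.001  0.989 -0.15 ]
 [-1.    -0.001 -0.001]]
```

View pics/a2.png

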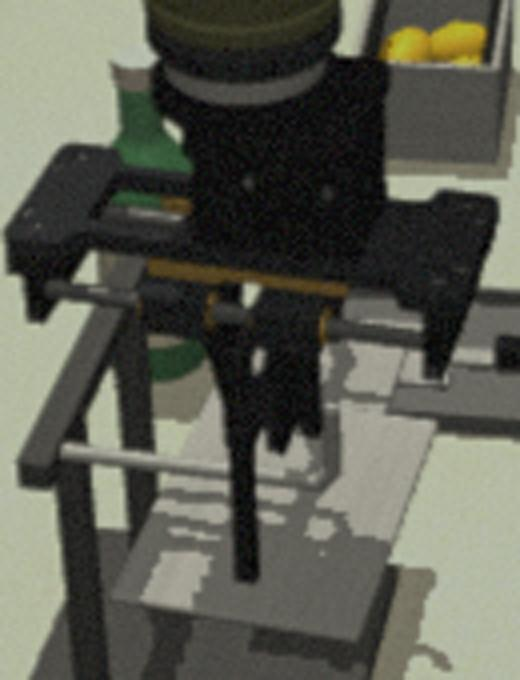

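View pics/a1.png

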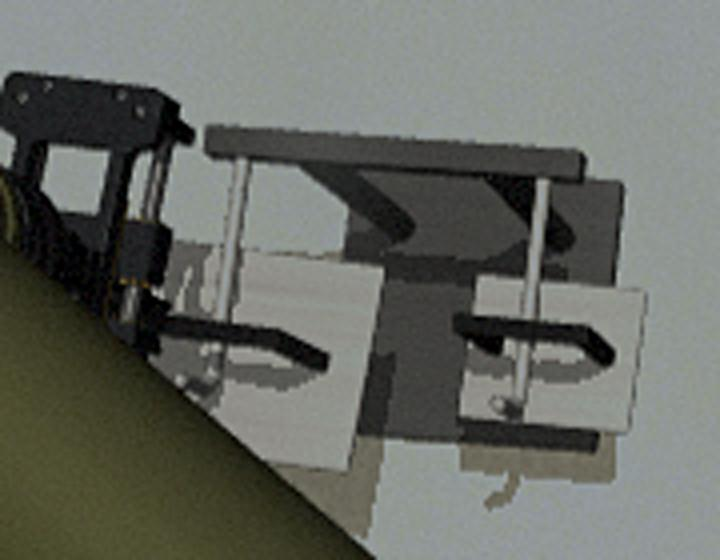

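Run:
```python
from h import *
s=load('side9');d=load('top9')
for x in(s,d):
    P=cloud(x); m=(P[...,2]>.165)&(P[...,2]<.205)&(P[...,0]>.48)&(P[...,0]<.63)&(P[...,1]>.27)&(P[...,1]<.45)&(x['pixels'].min(-1)>60)
    p=P[m];p=p[abs(p[:,2]-np.median(p[:,2]))<.007]; A=np.c_[p[:,:2]-[.56,.358],np.ones(len(p))]; r=np.linalg.lstsq(A,p[:,2],rcond=None)[0]; print(len(p),r)
    print('bottle/tray', )
P=cloud(d); m=(P[...,2]>.235)&(P[...,2]<.275)&(P[...,0]>.5)&(P[...,0]<.6)&(P[...,1]>.2)&(P[...,1]<.36)&(d['pixels'].max(-1)<70)
p=P[m]; print('bar',len(p),np.median(p,0),np.polyfit(p[:,1],p[:,2],1))
```

```text
2707 [0.003415   0.00211871 0.18439315]
bottle/tray
2027 [0.00020387 0.00078809 0.18470504]
bottle/tray
bar 177 [0.55221239 0.32970036 0.26237918] [0.09140599 0.22967864]
```

```bash
python3 -m creep '[{"fingers":0,"x":0,"y":-0.01,"z":-0.1,"twist":0},{"fingers":0,"x":0,"y":-0.02,"z":-0.3,"twist":0},{"fingers":0,"x":0,"y":-0.03,"z":-0.55,"twist":0},{"fingers":0,"x":0,"y":-0.04,"z":-0.8,"twist":0},{"fingers":0,"x":0,"y":-0.06,"z":-1.1,"twist":0},{"fingers":0,"x":0,"y":-0.08,"z":-1.4,"twist":0},{"fingers":0,"x":0,"y":-0.1,"z":-1.8,"twist":0},{"fingers":0,"x":0,"y":-0.12,"z":-2.2,"twist":0},{"fingers":0,"x":0,"y":-0.14,"z":-2.6,"twist":0},{"fingers":0,"x":0,"y":-0.16,"z":-3,"twist":0},{"fingers":0,"x":0,"y":-0.17,"z":-3.25,"twist":0},{"fingers":0,"x":0,"y":-0.17,"z":-3.25,"twist":0},{"fingers":0,"x":0,"y":-0.17,"z":-3.25,"twist":0}]' 60
python3 - <<'E'
from h import *
s=grab('side','side10');d=grab('top','top10');st()
crop(s,'a2',230,150,200,200,3); crop(d,'a1',90,170,180,140,4)
E
```

```text
time: 12.55
position: [0.4337, 0.3959, 0.2409]
tool_rot: [0.117, 1.566, -0.118]
ft_force: [0.1, -0.8, -2.4]
grip_width: 0.103
time 12.65
joint_positions [ 5.0000e-04  3.0350e-01 -9.5040e-01  1.5606e+00  2.5010e-01  1.4058e+00
 -1.1214e+00]
qd [ 0.0034  0.0115  0.0053 -0.0068 -0.0034 -0.001   0.0021]
joint_torque [-6.26300e-01 -3.71852e+01 -8.54530e+00 -3.14994e+01 -1.32100e-01
  2.80000e-03  2.00000e-04]
position [0.4351 0.3952 0.2405]
tool_rot [ 0.1191  1.5665 -0.1194]
ft_force [ 0.8673 -0.6295 -1.7708]
torque [ 0.0393 -0.1402 -0.0522]
grip_width 0.1052
[[ 0.001  0.151  0.988]
 [-0.     0.988 -0.151]
 [-1.    -0.     0.001]]
```

View pics/a2.png

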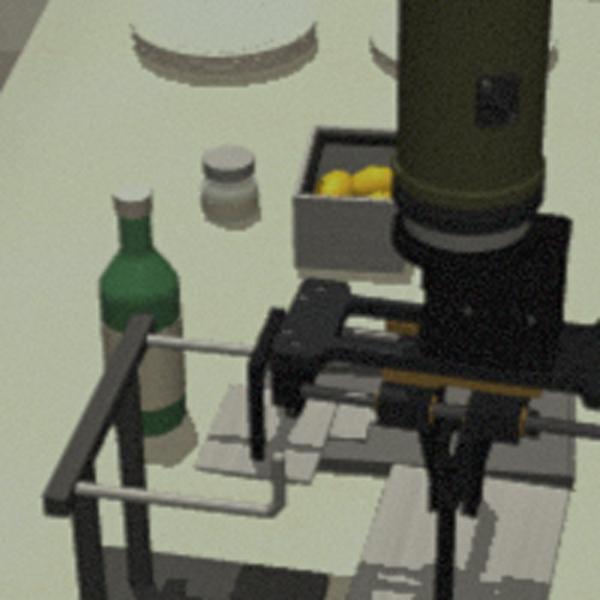

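View pics/a1.png

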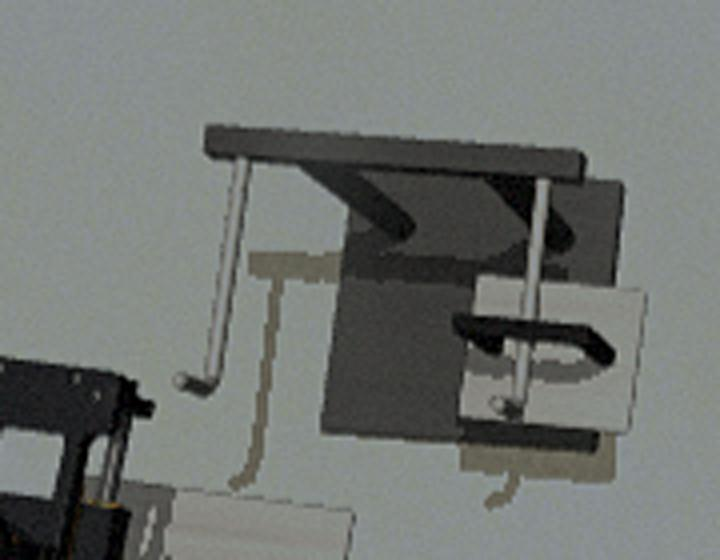

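```bash
python3 -m creep '[{"fingers":0,"x":-0.4,"y":0,"z":0,"twist":0},{"fingers":0,"x":-1,"y":0,"z":0,"twist":0},{"fingers":0,"x":-1.6,"y":-0.1,"z":0.03,"twist":0},{"fingers":0,"x":-2.1,"y":-0.4,"z":0.13,"twist":-0.1},{"fingers":0,"x":-2.4,"y":-0.9,"z":0.29,"twist":-0.2},{"fingers":0,"x":-2.5,"y":-1.5,"z":0.48,"twist":-0.3},{"fingers":0,"x":-2.5,"y":-2.2,"z":0.7,"twist":-0.4},{"fingers":0,"x":-2.5,"y":-3,"z":0.96,"twist":-0.5},{"fingers":0,"x":-2.5,"y":-3.8,"z":1.21,"twist":-0.6},{"fingers":0,"x":-2.5,"y":-4.6,"z":1.47,"twist":-0.7},{"fingers":0,"x":-2.5,"y":-5.4,"z":1.72,"twist":-0.8},{"fingers":0,"x":-2.5,"y":-6.2,"z":1.98,"twist":-0.9},{"fingers":0,"x":-2.5,"y":-7,"z":2.24,"twist":-1},{"fingers":0,"x":-2.5,"y":-7.8,"z":2.49,"twist":-1.1},{"fingers":0,"x":-2.5,"y":-8.6,"z":2.75,"twist":-1.2},{"fingers":0,"x":-2.5,"y":-9.4,"z":3,"twist":-1.3},{"fingers":0,"x":-2.5,"y":-10.1,"z":3.23,"twist":-1.35},{"fingers":0,"x":-2.5,"y":-10.7,"z":3.42,"twist":-1.43},{"fingers":0,"x":-2.5,"y":-11,"z":3.51,"twist":-1.43},{"fingers":0,"x":-2.5,"y":-11,"z":3.51,"twist":-1.43}]' 60
python3 - <<'E'
from h import *
st()
E
```

```text
time: 14.32
position: [0.507, -0.0647, 0.3399]
tool_rot: [0.025, 1.572, -0.026]
ft_force: [-0.4, -0.7, -2.3]
grip_width: 0.107
time 14.3167
joint_positions [ 0.6491  0.0159 -0.5773  1.5742  0.009   1.5551  0.0391]
qd [-0.0328 -0.0211 -0.0657  0.0144 -0.0498  0.0108 -0.0319]
joint_torque [-5.46600e-01 -2.98681e+01 -9.01000e-01 -3.35615e+01 -8.29000e-02
 -2.34000e-02  2.47900e-01]
position [ 0.507  -0.0647  0.3399]
tool_rot [ 0.0254  1.5717 -0.0259]
ft_force [-0.4153 -0.7384 -2.2605]
torque [ 0.0167 -0.0774 -0.0352]
grip_width 0.1068
[[-0.001  0.033  0.999]
 [-0.     0.999 -0.033]
 [-1.    -0.    -0.001]]
```

```bash
python3 -m creep '[{"fingers":0,"x":0,"y":-0.3,"z":0.06,"twist":0},{"fingers":0,"x":0,"y":-0.9,"z":0.18,"twist":0},{"fingers":0,"x":0,"y":-1.6,"z":0.31,"twist":0},{"fingers":0,"x":0,"y":-2.4,"z":0.47,"twist":0},{"fingers":0,"x":0,"y":-3.2,"z":0.62,"twist":0},{"fingers":0,"x":0,"y":-4,"z":0.78,"twist":0},{"fingers":0,"x":0.2,"y":-4.6,"z":0.9,"twist":0},{"fingers":0,"x":0.5,"y":-4.9,"z":0.96,"twist":0},{"fingers":0,"x":1,"y":-5.08,"z":0.99,"twist":0},{"fingers":0,"x":1.6,"y":-5.08,"z":0.99,"twist":0},{"fingers":0,"x":2.2,"y":-5.08,"z":0.99,"twist":0},{"fingers":0,"x":2.8,"y":-5.08,"z":0.99,"twist":0},{"fingers":0,"x":3.3,"y":-5.08,"z":0.99,"twist":0},{"fingers":0,"x":3.7,"y":-5.08,"z":0.99,"twist":0},{"fingers":0,"x":3.95,"y":-5.08,"z":0.99,"twist":0},{"fingers":0,"x":4.1,"y":-5.08,"z":0.99,"twist":0},{"fingers":0,"x":4.1,"y":-5.08,"z":0.99,"twist":0},{"fingers":0,"x":4.1,"y":-5.08,"z":0.99,"twist":0}]' 60
python3 - <<'E'
from h import *
s=grab('side','side11');d=grab('top','top11');st()
crop(s,'a2',290,130,110,130,5); crop(d,'a1',390,200,120,110,6)
E
```

```text
time: 15.82
position: [0.5416, -0.2639, 0.1771]
tool_rot: [0.019, 1.57, -0.02]
ft_force: [0.1, -0.7, -2.8]
grip_width: 0.105
time 15.9167
joint_positions [ 0.7827  0.2759 -0.4436  1.6229  0.1231  1.2682  0.2919]
qd [ 0.0014 -0.0002  0.0021 -0.0022  0.0007 -0.0019  0.0007]
joint_torque [-6.11000e-02 -4.38860e+01 -3.61490e+00 -3.09667e+01 -9.20000e-03
  5.86000e-02 -5.00000e-04]
position [ 0.542  -0.2645  0.1779]
tool_rot [ 0.0191  1.5686 -0.0207]
ft_force [-0.4232 -0.8119 -1.117 ]
torque [ 0.0352 -0.1005  0.0099]
grip_width 0.105
[[ 0.002  0.025  1.   ]
 [-0.001  1.    -0.025]
 [-1.    -0.001  0.002]]
```

View pics/a2.png

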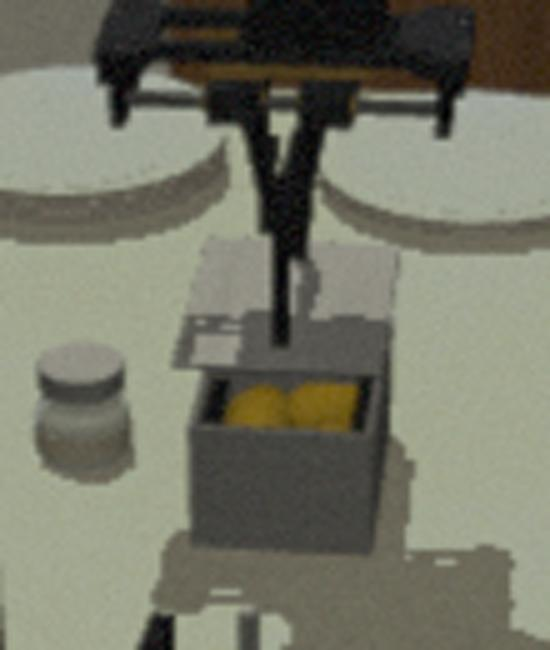

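View pics/a1.png

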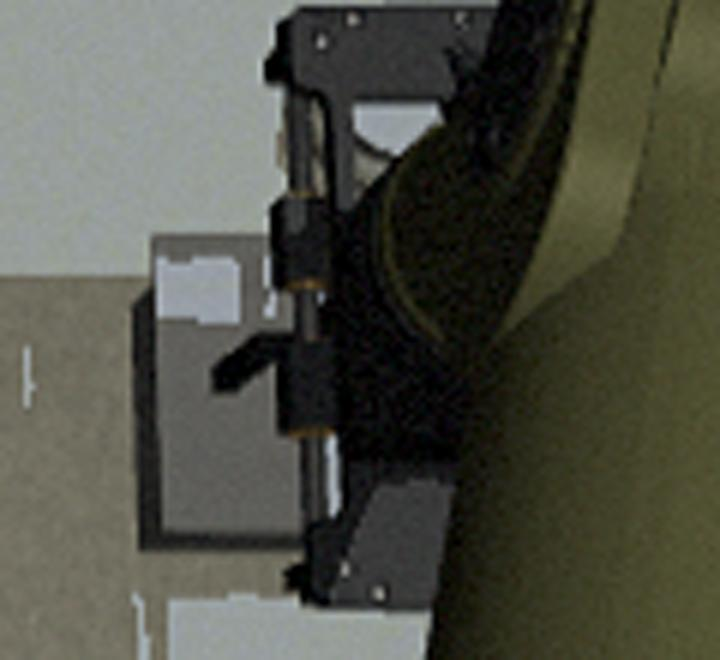

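Run:
```python
from h import *
d=load('top11'); s=load('side11')
def on(x,u,v,z):
    q=p2w(x,u,v,1.)-x['xyz']; return (x['xyz']+q*((z-x['xyz'][2])/q[2]))[:2]
zt=.122
P=cloud(d); m=(abs(P[...,2]-zt)<.012)&(P[...,0]>.46)&(P[...,0]<.62)&(P[...,1]>-.27)&(P[...,1]<-.18); print('z top',np.median(P[m][:,2]),m.sum())
v,u=np.nonzero(m); q=np.array([on(d,a,b,zt) for a,b in zip(u,v)]); print(cv2.minAreaRect(q.astype(np.float32)), np.percentile(q,[0,1,99,100],axis=0))
P=cloud(s); m=(abs(P[...,2]-zt)<.010)&(P[...,0]>.46)&(P[...,0]<.62)&(P[...,1]>-.38)&(P[...,1]<-.18); print('z side',np.median(P[m][:,2]),m.sum())
v,u=np.nonzero(m); q=np.array([on(s,a,b,zt) for a,b in zip(u,v)]); print(cv2.minAreaRect(q.astype(np.float32)))
cv2.imwrite('pics/h7.png',np.hstack([hmap(d,zt-.01,zt+.01,zt,.54,-.27,.1,.0005),hmap(s,zt-.01,zt+.01,zt,.54,-.28,.1,.0005)]))
p=P[m]; p=p[abs(p[:,2]-np.median(p[:,2]))<.007]; A=np.c_[p[:,:2]-[.54,-.29],np.ones(len(p))]; print('tilt',np.linalg.lstsq(A,p[:,2],rcond=None)[0])
```

```text
z top 0.12250421159552594 1023
((0.5403048992156982, -0.23703770339488983), (0.05125528201460838, 0.10826882719993591), 88.79380798339844) [[ 0.48564297 -0.26279019]
 [ 0.4861055  -0.26118821]
 [ 0.59439935 -0.21176993]
 [ 0.59493995 -0.21050485]]
z side 0.12064834461402457 988
((0.541630208492279, -0.2759610116481781), (0.15366646647453308, 0.10944412648677826), 88.53852081298828)
tilt [0.00258132 0.00154084 0.12061667]
```

View pics/h7.png

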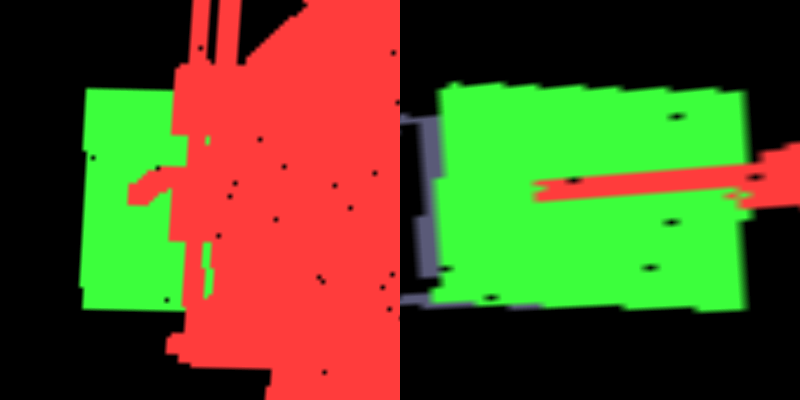

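```bash
python3 -m creep '[{"fingers":0,"x":0.05,"y":-0.05,"z":-0.02,"twist":0},{"fingers":0,"x":0.15,"y":-0.12,"z":-0.05,"twist":0},{"fingers":0,"x":0.3,"y":-0.145,"z":-0.05,"twist":0},{"fingers":0,"x":0.45,"y":-0.145,"z":-0.05,"twist":0},{"fingers":0,"x":0.58,"y":-0.145,"z":-0.05,"twist":0},{"fingers":0,"x":0.65,"y":-0.145,"z":-0.05,"twist":0},{"fingers":0,"x":0.65,"y":-0.145,"z":-0.05,"twist":0},{"fingers":0,"x":0.65,"y":-0.145,"z":-0.05,"twist":0}]' 60
python3 - <<'E'
from h import *
s=grab('side','side12');d=grab('top','top12');t=telemetry.get_state();print(t['position'],t['ft_force'])
crop(s,'a2',310,160,80,90,6); crop(d,'a1',400,220,70,90,6)
E
```

```text
time: 16.58
position: [0.5389, -0.27, 0.1502]
tool_rot: [0.02, 1.571, -0.02]
ft_force: [-0.1, -0.1, -2.1]
grip_width: 0.107
[ 0.53921672 -0.27012457  0.15080203] [ 0.17687928 -0.27776663 -2.40831987]
```

View pics/a2.png

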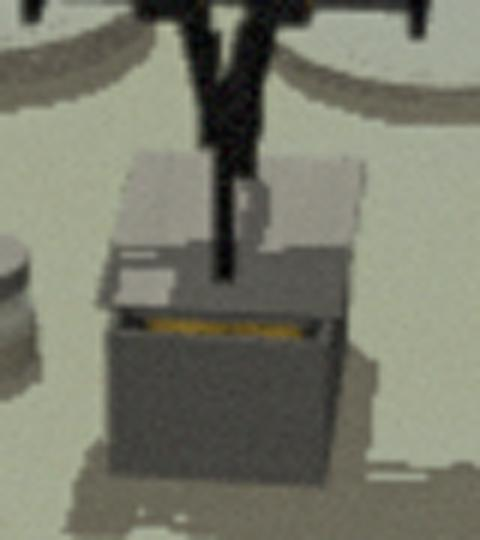

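View pics/a1.png

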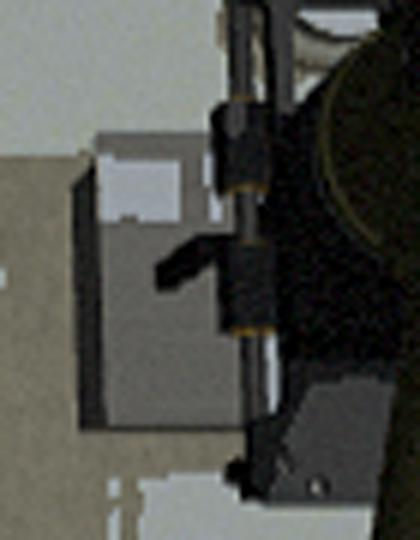

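```bash
python3 -m creep '[{"fingers":0,"x":0.04,"y":0,"z":0,"twist":0},{"fingers":0,"x":0.08,"y":0,"z":0,"twist":0},{"fingers":0,"x":0.12,"y":0,"z":0,"twist":0},{"fingers":0,"x":0.15,"y":0,"z":0,"twist":0},{"fingers":0,"x":0.15,"y":0,"z":0,"twist":0},{"fingers":0,"x":0.15,"y":0,"z":0,"twist":0}]' 60; python3 -m creep '[{"fingers":0,"x":0.015,"y":0,"z":0,"twist":0},{"fingers":0,"x":0.03,"y":0,"z":0,"twist":0},{"fingers":0,"x":0.03,"y":0,"z":0,"twist":0}]'; python3 -m creep '[{"fingers":0,"x":0.015,"y":0,"z":0,"twist":0},{"fingers":0,"x":0.03,"y":0,"z":0,"twist":0},{"fingers":0,"x":0.03,"y":0,"z":0,"twist":0}]'
```

```text
time: 17.18
position: [0.5389, -0.2701, 0.1444]
tool_rot: [0.02, 1.571, -0.02]
ft_force: [0.4, 0.3, -2.7]
grip_width: 0.106
time: 17.43
position: [0.5389, -0.2701, 0.1432]
tool_rot: [0.02, 1.571, -0.02]
ft_force: [0.4, -0.5, -2.1]
grip_width: 0.105
time: 17.68
position: [0.5389, -0.2702, 0.142]
tool_rot: [0.02, 1.571, -0.02]
ft_force: [0.1, -0.4, -1.7]
grip_width: 0.108
```

```bash
for i in 1 2; do python3 -m creep '[{"fingers":0,"x":0.01,"y":0,"z":0,"twist":0},{"fingers":0,"x":0.02,"y":0,"z":0,"twist":0},{"fingers":0,"x":0.02,"y":0,"z":0,"twist":0}]'; done
```

```text
time: 17.93
position: [0.5391, -0.27, 0.1417]
tool_rot: [0.02, 1.571, -0.02]
ft_force: [-0.7, 0.5, 0.3]
grip_width: 0.106
time: 18.18
position: [0.5391, -0.2701, 0.1413]
tool_rot: [0.02, 1.57, -0.02]
ft_force: [-2.1, 1.2, 4.8]
grip_width: 0.107
```

```bash
python3 -m creep '[{"fingers":0.1,"x":-0.02,"y":0,"z":0,"twist":0},{"fingers":0.15,"x":-0.02,"y":0,"z":0,"twist":0},{"fingers":0.2,"x":-0.02,"y":0,"z":0,"twist":0},{"fingers":0.3,"x":-0.02,"y":0,"z":0,"twist":0},{"fingers":0.4,"x":-0.02,"y":0,"z":0,"twist":0},{"fingers":0.4,"x":-0.02,"y":0,"z":0,"twist":0},{"fingers":0.4,"x":-0.02,"y":-0.2,"z":0,"twist":0},{"fingers":0.4,"x":-0.02,"y":-0.4,"z":0,"twist":0},{"fingers":0.4,"x":-0.02,"y":-0.55,"z":0,"twist":0},{"fingers":0.4,"x":-0.02,"y":-0.62,"z":0,"twist":0},{"fingers":0.4,"x":-0.02,"y":-0.62,"z":0,"twist":0},{"fingers":0.4,"x":-0.02,"y":-0.62,"z":0,"twist":0}]'
python3 - <<'E'
from h import *
s=grab('side','side13');d=grab('top','top13');t=telemetry.get_state();print(t['position'],t['ft_force'])
crop(s,'a2',310,150,80,90,6); crop(d,'a1',400,220,70,90,6)
P=cloud(s); zt=.087
m=(abs(P[...,2]-zt)<.010)&(P[...,0]>.46)&(P[...,0]<.62)&(P[...,1]>-.38)&(P[...,1]<-.18)&(s['pixels'].min(-1)>50)
p=P[m]; p=p[abs(p[:,2]-np.median(p[:,2]))<.006]; A=np.c_[p[:,:2]-[.54,-.29],np.ones(len(p))]; print('tilt',len(p),np.linalg.lstsq(A,p[:,2],rcond=None)[0])
E
```

```text
time: 19.18
position: [0.5382, -0.2952, 0.1412]
tool_rot: [0.021, 1.571, -0.02]
ft_force: [-0.4, -0.0, -0.6]
grip_width: 0.396
[ 0.53841552 -0.29453796  0.14130936] [ 0.1601623  -0.06642993 -0.31830392]
tilt 969 [0.00512708 0.00117213 0.08474056]
```

View pics/a2.png

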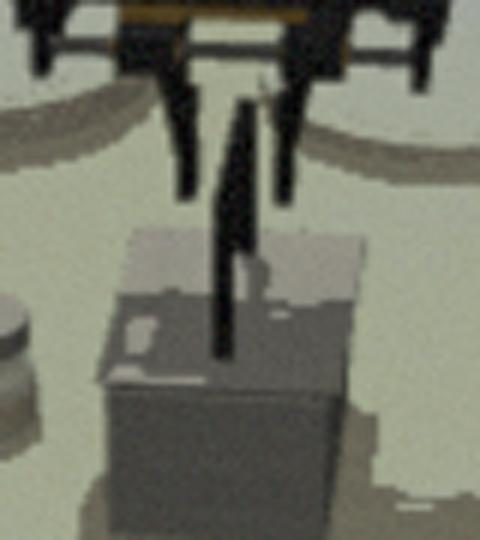

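View pics/a1.png

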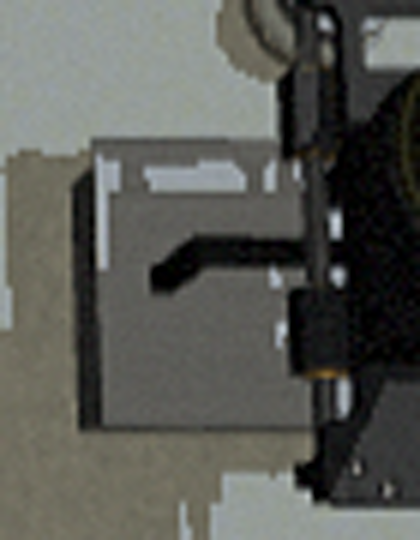

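```bash
python3 -m creep '[{"fingers":0.25,"x":0,"y":0,"z":0,"twist":0},{"fingers":0.15,"x":0,"y":0,"z":0,"twist":0},{"fingers":0.05,"x":0,"y":0,"z":0,"twist":0},{"fingers":0,"x":0,"y":0,"z":0,"twist":0},{"fingers":0,"x":0,"y":0,"z":0,"twist":0},{"fingers":0,"x":0,"y":0,"z":0,"twist":0},{"fingers":0,"x":0.02,"y":0,"z":0,"twist":0},{"fingers":0,"x":0.04,"y":0,"z":0,"twist":0},{"fingers":0,"x":0.06,"y":0,"z":0,"twist":0},{"fingers":0,"x":0.06,"y":0,"z":0,"twist":0}]' 60;  python3 -m creep '[{"fingers":0,"x":0.02,"y":0,"z":0,"twist":0},{"fingers":0,"x":0.04,"y":0,"z":0,"twist":0},{"fingers":0,"x":0.06,"y":0,"z":0,"twist":0},{"fingers":0,"x":0.06,"y":0,"z":0,"twist":0}]'
```

```text
time: 20.12
position: [0.5384, -0.2949, 0.1396]
tool_rot: [0.02, 1.571, -0.02]
ft_force: [-1.8, 1.4, 4.5]
grip_width: 0.111
time: 20.45
position: [0.5384, -0.2949, 0.137]
tool_rot: [0.02, 1.571, -0.02]
ft_force: [-1.1, 0.6, 3.6]
grip_width: 0.109
```

```bash
python3 -m creep '[{"fingers":0,"x":0.02,"y":0,"z":0,"twist":0},{"fingers":0,"x":0.04,"y":0,"z":0,"twist":0},{"fingers":0,"x":0.06,"y":0,"z":0,"twist":0},{"fingers":0,"x":0.06,"y":0,"z":0,"twist":0}]';python3 -m creep '[{"fingers":0,"x":0.02,"y":0,"z":0,"twist":0},{"fingers":0,"x":0.03,"y":0,"z":0,"twist":0},{"fingers":0,"x":0.03,"y":0,"z":0,"twist":0}]'
```

```text
time: 20.78
position: [0.5384, -0.2949, 0.1347]
tool_rot: [0.02, 1.571, -0.02]
ft_force: [-2.4, 1.7, 5.7]
grip_width: 0.106
time: 21.03
position: [0.5384, -0.2949, 0.1347]
tool_rot: [0.02, 1.57, -0.021]
ft_force: [-4.0, 3.3, 11.6]
grip_width: 0.11
```

```bash
python3 -m creep '[{"fingers":0,"x":0.02,"y":0,"z":0,"twist":0},{"fingers":0,"x":0.04,"y":0,"z":0,"twist":0},{"fingers":0,"x":0.05,"y":0,"z":0,"twist":0},{"fingers":0,"x":0.05,"y":0,"z":0,"twist":0},{"fingers":0,"x":0.05,"y":0,"z":0,"twist":0}]'
python3 - <<'E'
from h import *
s=grab('side','side14');crop(s,'a2',310,150,80,90,6)
E
```

```text
time: 21.45
position: [0.5385, -0.2949, 0.1346]
tool_rot: [0.019, 1.57, -0.021]
ft_force: [-7.6, 4.4, 20.0]
grip_width: 0.105
```

View pics/a2.png

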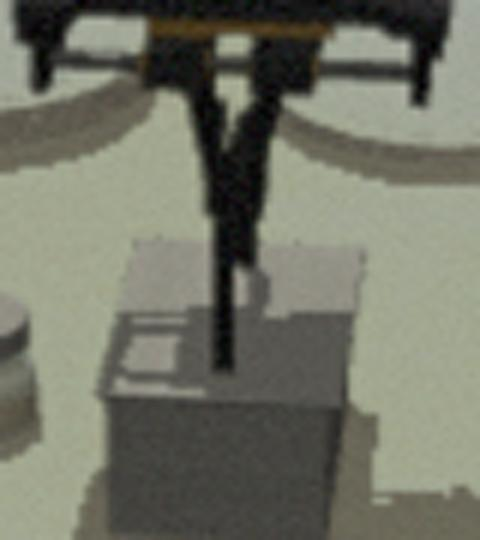

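```bash
python3 -m creep '[{"fingers":0,"x":-0.04,"y":0,"z":0,"twist":0},{"fingers":0,"x":-0.08,"y":0,"z":0,"twist":0},{"fingers":0,"x":-0.09,"y":0,"z":0,"twist":0},{"fingers":0.12,"x":-0.09,"y":0,"z":0,"twist":0},{"fingers":0.2,"x":-0.09,"y":0,"z":0,"twist":0},{"fingers":0.3,"x":-0.09,"y":0,"z":0,"twist":0},{"fingers":0.4,"x":-0.09,"y":0,"z":0,"twist":0},{"fingers":0.45,"x":-0.09,"y":0,"z":0,"twist":0},{"fingers":0.45,"x":-0.09,"y":0,"z":0,"twist":0},{"fingers":0.45,"x":-0.3,"y":0,"z":0,"twist":0},{"fingers":0.45,"x":-0.7,"y":0,"z":0,"twist":0},{"fingers":0.45,"x":-1.3,"y":0,"z":0,"twist":0},{"fingers":0.45,"x":-2,"y":0,"z":0,"twist":0},{"fingers":0.45,"x":-2.8,"y":0,"z":0,"twist":0},{"fingers":0.45,"x":-3.6,"y":0,"z":0,"twist":0},{"fingers":0.45,"x":-4.2,"y":0,"z":0,"twist":0},{"fingers":0.45,"x":-4.5,"y":0,"z":0,"twist":0},{"fingers":0.45,"x":-4.5,"y":0,"z":0,"twist":0}]'; python3 -m creep '[{"fingers":0.45,"x":0,"y":-0.3,"z":-0.3,"twist":0},{"fingers":0.45,"x":0,"y":-0.9,"z":-0.8,"twist":0},{"fingers":0.45,"x":0,"y":-1.7,"z":-1.4,"twist":0},{"fingers":0.45,"x":0,"y":-2.5,"z":-2,"twist":0},{"fingers":0.45,"x":0,"y":-3.3,"z":-2.6,"twist":0},{"fingers":0.45,"x":0,"y":-4.1,"z":-3,"twist":0},{"fingers":0.45,"x":0,"y":-4.9,"z":-3.4,"twist":0},{"fingers":0.45,"x":0,"y":-5.5,"z":-3.7,"twist":0},{"fingers":0.45,"x":0,"y":-6,"z":-4,"twist":0},{"fingers":0.45,"x":0,"y":-6.2,"z":-4,"twist":0},{"fingers":0.45,"x":0,"y":-6.2,"z":-4,"twist":0}]'
python3 - <<'E'
from h import *
s=grab('side','side15');d=grab('top','top15');st()
crop(s,'a2',280,150,140,100,5); 
def on(x,u,v,z):
    q=p2w(x,u,v,1.)-x['xyz']; return (x['xyz']+q*((z-x['xyz'][2])/q[2]))[:2]
for x in(d,s):
    P=cloud(x); m=(abs(P[...,2]-.08)<.012)&(P[...,0]>.46)&(P[...,0]<.62)&(P[...,1]>-.38)&(P[...,1]<-.18)&(x['pixels'].min(-1)>60)
    p=P[m]; p=p[abs(p[:,2]-np.median(p[:,2]))<.006]; A=np.c_[p[:,:2]-[.54,-.29],np.ones(len(p))]; print('plane',len(p),np.linalg.lstsq(A,p[:,2],rcond=None)[0])
    v,u=np.nonzero(m); q=np.array([on(x,a,b,.08) for a,b in zip(u,v)]); print(cv2.minAreaRect(q.astype(np.float32)))
E
```

```text
time: 23.0
position: [0.5397, -0.2953, 0.3147]
tool_rot: [0.018, 1.565, -0.022]
ft_force: [-0.1, 0.2, 0.5]
grip_width: 0.45
time: 23.92
position: [0.3702, -0.5402, 0.3083]
tool_rot: [0.025, 1.573, -0.021]
ft_force: [0.5, 1.3, 0.7]
grip_width: 0.45
time 24.0167
joint_positions [ 1.1208  0.3211 -0.2637  1.2877  0.0806  1.5453  0.8442]
qd [-0.0168 -0.0175 -0.0196 -0.0005 -0.002   0.0028  0.0023]
joint_torque [ 1.68290e+00 -4.80685e+01 -8.98200e-01 -3.18081e+01  2.12900e-01
  5.59000e-02  7.70000e-03]
position [ 0.3735 -0.537   0.3097]
tool_rot [ 0.0207  1.5707 -0.0165]
ft_force [0.5056 0.8446 0.2563]
torque [-0.021  -0.1308 -0.0039]
grip_width 0.449
[[ 0.     0.024  1.   ]
 [ 0.003  1.    -0.024]
 [-1.     0.003  0.   ]]
plane 2825 [-3.00688701e-03  4.32482645e-05  7.94792691e-02]
((0.5359324216842651, -0.29283809661865234), (0.14909076690673828, 0.10757061094045639), 88.63704681396484)
plane 966 [0.00178493 0.00268994 0.07816175]
((0.5390703082084656, -0.2780173122882843), (0.1611565500497818, 0.1096411794424057), 88.70927429199219)
```

View pics/a2.png

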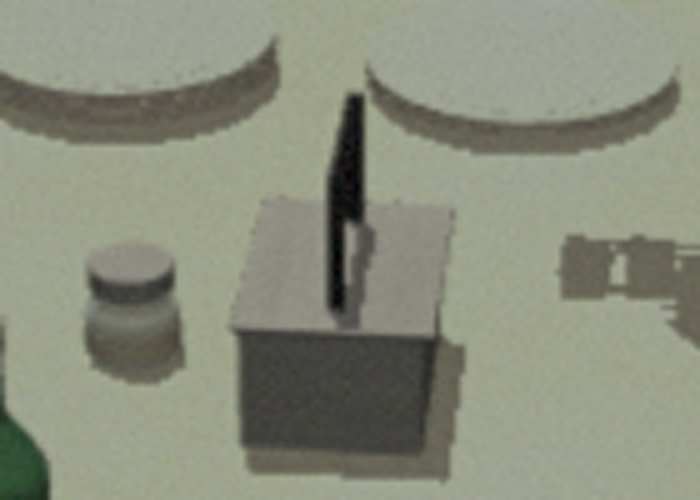

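View pics/top15.png

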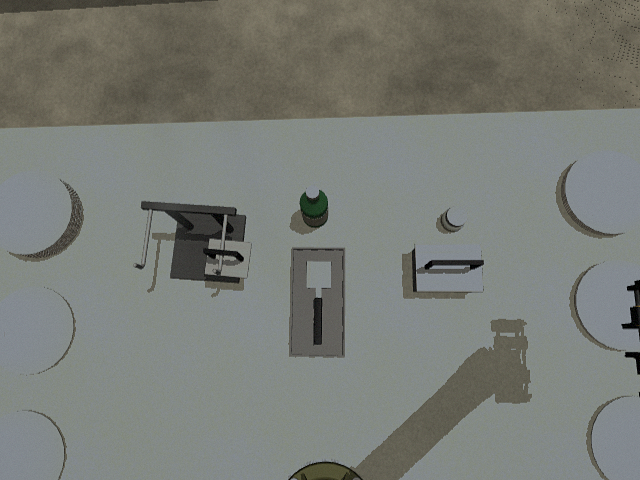

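View pics/side15.png

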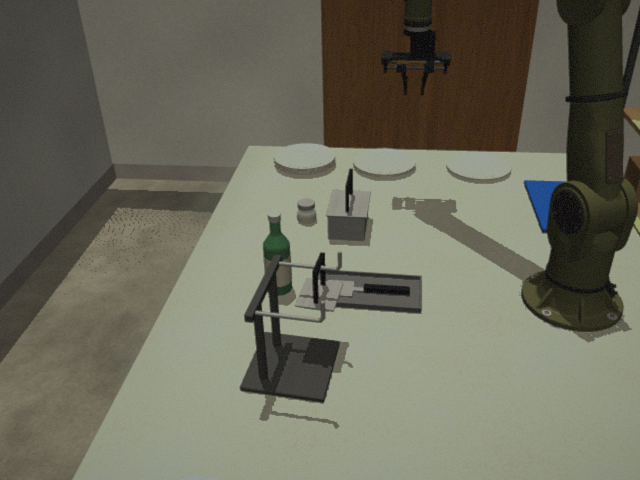

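Run:
```python
from h import *
print(workorder.close_job())
```

```text
the job is handed in; nothing more can be done
None
```

The job is done and handed in at about 24 s of the 70 s allowed. `close_job` gives no verdict.

- **Spatula:** it was lifted off the pan and lies flat inside the grey tray.
- **Larger lid:** I raised it about 50 mm straight up and took it out past the hook's tip. The camera heights put the bar about 8 mm above the tip, and I felt no contact with the hook. I then set it on the seal and pressed it down.
- **Seating:** the lid travelled about 6.7–7 mm and came to a hard stop, held at 20 N. Both cameras put the top of its flange at about 79.5 mm (80 mm when fully home), level to about 0.3 mm. I could not read the seal joint itself.
- **Everything else:** in the last pictures the small lid is still hanging, the bottle and jar are standing where they were, and the gripper is open and well clear of everything.

Two readings did not agree cleanly:

- **Cameras:** the two cameras differed by about 4 mm in x and 6 mm in y. I corrected with the known gripper position and aligned the lid to the pan within the top camera's own picture.
- **Side force while pressing:** it reached about 9 N during the 20 N press, which I put down to the arm giving slightly. It went away once I let go.

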